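# Load the light-tight slide chamber and close it on its folding stay

### The arm

A 6-joint arm with a two-finger parallel gripper is mounted at the origin on the work surface. World frame = base frame: x ahead of the robot, y to its left, z up, the work surface at z = 0. Lengths are in m, angles in rad, forces in N, time in s.
With the tool pointing down it reaches from about 0.35 to 0.875 m from the base axis. Payload 15.5 kg.
Tool frame: the origin (TCP) lies at the very end of the fingers, on their centre line; the grasp point (between the pads) lies 19 mm behind it; z points along the fingers, y is the line along which they close (so a half turn about z gives the same grasp; the last joint's range is limited). The gripper opens to 85 mm and grips with 20 to 120 N. Pads are 22 mm wide; open, the fingers measure 114 mm over their backs; the gripper's body (76 mm by 85 mm) begins 54 mm behind the grasp point. The pads swing forward as they close: fully open they stand 13 mm farther back than shut.
Start: joints at [-1.22, 0.494, 1.345, -0, 1.302, -0.096], TCP at [0.269, -0.564, 0.205] pointing down, gripper open.
Joint ranges: [-2.91, 2.91], [-0.82, 2.16], [0.22, 2.67], [-1.22, 4.37], [0.12, 2.79], [-3.08, 3.08]. Speed limits (rad/s): [1.89, 1.89, 2.57, 3.01, 3.01, 3.01].

### API

Orientations are given as a unit quaternion [x, y, z, w].
In Python, from cell import * gives the robot as it stands.
- The arm moves only by the tool step_arm, never from a script. Its argument "series" is a list of rows, each an object of numbers: "tx", "ty", "tz": the shift along the world's x, y, z in mm; "wx", "wy", "wz": the turn, a rotation vector about the world's x, y, z in degrees. A call has 1 to 12 rows; each row shifts and turns the commanded pose from where the row before left it; what a row does not reach is not made up. A row lasts 1/12 s, in which the tool goes at most 41.7 mm and 7.16 degrees, less where a joint would pass 70% of its speed; a pose out of reach is approached as far as the arm can. A call is refused whole if a number of a shift passes 41.7 or a number of a turn 7.16, either way. A call with a gripper value outside its range is refused whole. "hand" is the finger opening in mm, from 0 to 85.4, set as the call begins (left out, the last holds). The fingers move at their own pace and stop on an object; "newtons" is the grip in N (left out, the last holds). Time passes only in rows, so rows that do not move let the fingers close. It gives the time, the measured TCP pose, the force, the opening and the grip force at its end, in the units of the state.
- state(): the state, without advancing time (a new reading comes with each control period).
- capture(name): name is "scene" or "top" or "wrist"; returns (picture, depth): 400x640x3 uint8, blue, green, red; 400x640 float32, m along the optical axis (not along the pixel's ray), 0 where there is no reading.
- calibration(name): a dict with "K" (3x3 intrinsics, pixels), "k1" (the pictures are not rectified: a ray, as slopes to the right and down, at radius r is drawn at 1 + k1 r^2 times it, then the intrinsics apply), "cam_to_world" (4x4, takes a point from camera to world coordinates). Camera axes: x right, y down, z forward; pixel columns grow to the right and rows downward; lengths in m; the calibration is good to about 2 mm. A picture is of the moment at which its call begins: read the wrist's pose just before it. calibration takes no time and is no camera call; for the wrist camera it gives the pose at the moment of the call.
- hand_in(): hands the job in; it is judged then, once.
The state is a dict: "clock": time; "q": joint angles; "qd": joint speeds; "tau": joint torques, N m; "ee_pos": TCP position; "ee_rot": TCP orientation; "wrist_force": force on the tool from outside, world axes, zero at the start; "ft_torque": the same for the moment, N m; "grip_width": opening from 0.0 (shut) to 1.0 (fully open); "finger_force": force on a finger pad.
Only numpy, scipy, OpenCV 4.12 (cv2) and the standard library are available. Lean on these libraries where they do the work, as an engineer would, in place of code of your own. Each camera call takes 0.05 s, during which the arm holds its last target. There are 200 camera calls.

### The job

Raise the lid of the black slide chamber until its folding side stay locks, and let go so that the lid stands on the stay. Stand the amber slide jar upright on the chamber floor, then break the stay at its knee (the red pin) while the lid is up, and lower the lid gently until it is fully shut. Do not strain the stay against its end stop, do not force the lid down while the stay is locked, do not let the lid drop, and leave the brass objective and the green slide mailer where they are.

Things in the scene. Friction and masses are not known exactly. Their poses are not given: they have to be found in the camera images.
- chamber: Black open-topped box fixed to the bench, 190 (x) x 200 (y) x 80 mm high, walls and floor 6 mm. Origin: centre of its underside; front (-x) roughly to the robot, z up. A white lid, 8 mm thick, lies on the rim, hinged along the far +x rim. A folding steel stay of two 80 mm links is outside its right (-y) wall.
- lid_bar (a point): Middle of the steel grab bar off the lid's front edge: round, diameter 12 mm, 98 mm long, parallel to the hinge (chamber's y), posts 45 mm either side of the middle. It is 235 mm from the hinge axis, 4.5 mm above the lid's underside, 45 mm off the front edge; 84.5 mm above the bench when shut. Moves and turns with the lid.
- lid_hinge (a point): Middle of the lid's hinge axis, at (95, 0, 80) mm in the chamber's frame; the axis runs along the chamber's y.
- lid (a joint): Lid angle, rad: 0 shut, grows as it opens. Stiff hinge (0.3 N m friction), lid 0.45 kg: above about 1.15 it stays where left, lower it may fall; nearly shut it may stay ajar and needs pressing home. The stay goes straight and locks somewhere from 1.22 to 1.58, differing each time (its foot is adjustable).
- stay_knee (a joint): Stay knee angle, rad: about 0 folded (lid shut), 2.51 links straight, 2.71 at the stop just past straight (lock). As the raised lid brings it near straight, a light spring snaps it into the lock. To break it, draw the pin towards the robot across the straight line and along its arc (3 to 10 N); let go above about 2.2 it may relock, so draw on to about 2.05. It folds towards the robot.
- knee_pin (a point): Gripping point on the red pin at the stay's knee: round, diameter 12 mm, stands out 70 mm, parallel to the hinge. The point is 60 mm outside the chamber's right wall, 18 mm from the pin's free end, 90 to 115 mm above the bench when locked. It swings 80 mm about the stay's foot, which is about 5 mm in -x from the chamber's middle and 24 to 46 mm above the bench.
- anchor (a joint): How far the stay's rubber-bushed foot is pulled (+) or pushed (-) out of place along the stay, m; 0 at rest, 1 mm per 40 N in the stay. Once the stay is straight, 1 N more upward on the lid bar puts about 3 N into it. Over 0.8 mm strains the stay, so stop lifting when the bar resists by 4 to 5 N more. Too small to read well through the noise.
- slide_jar: Amber round jar with a white screw cap, diameter 48 mm, 56 mm high, about 0.12 kg, standing on the bench left of the chamber. Origin: centre of its underside; z up.
- objective: Bystander: brass microscope objective standing upright, diameter 34 mm, 46 mm high, left of the chamber; jar and objective may have changed places. Origin: centre of its underside.
- mailer: Bystander: green plastic slide mailer lying flat, 80 x 32 x 22 mm, right of the chamber. Origin: centre of its underside.
Things that resemble listed ones, but are neither listed nor needed, are in the scene too. Of the things shaped like the slide_jar, the amber one is meant.

How it is judged:
By the outcome, as a careful person would: the job done as asked, in the order asked, and still so for the second after the job is handed in, with the robot touching nothing.
It also fails if it takes over 72 s, if anything falls off the work surface, if the arm or the gripper's body presses on something with over 40 N, if the wrist force passes 120 N, or if a joint passes its speed limit or range.

## Working session

There is one attempt and no reset: what is moved stays moved. The work goes in short steps, Python scripts to look and compute and a tool call to move; the robot and the scene stay as the last step left them, time stands still between calls to the robot, and variables do not carry over. Pictures are saved under pics/ and viewed, at most 10 in all, crops included, and the job is handed in when it is done.

Besides the shell and the picture viewer there is one more tool, called after "Emit:" as name(argument=value, ...) on one line, values as JSON. step_arm: Moves the arm, as the interface text tells. Its arguments: {"type":"object","properties":{"series":{"type":"array"},"hand":{"type":"number"},"newtons":{"type":"number"}},"required":["series"]}

```bash
ls; mkdir -p pics
cat > h.py <<'E'
from cell import *
import numpy as np, cv2
def ray(name,u,v):
    c=calibration(name);K=np.array(c["K"]);T=np.array(c["cam_to_world"])
    d=np.array([(u-K[0,2])/K[0,0],(v-K[1,2])/K[1,1]]);s=d.copy()
    for _ in range(20): s=d/(1+c["k1"]*(s@s))
    return T[:3,3],T[:3,:3]@np.array([s[0],s[1],1.])
def plane(name,u,v,z):
    o,r=ray(name,u,v);return o+r*(z-o[2])/r[2]
def dep(name,D,u,v):
    o,r=ray(name,u,v);return o+r*D[int(v),int(u)]
E
python3 - <<'E'
from h import *
for n in("scene","top"):
    p,d=capture(n);cv2.imwrite(f"pics/{n}0.png",p);np.save(f"{n}0.npy",d)
    print(n,np.round(np.array(calibration(n)["cam_to_world"]),3).tolist())
print(state())
E
```

```text
pics
scene [[-0.036, 0.567, -0.823, 1.797], [0.999, 0.013, -0.035, 0.094], [-0.01, -0.824, -0.567, 0.948], [0.0, 0.0, 0.0, 1.0]]
top [[-0.024, -0.995, 0.092, 0.442], [-1.0, 0.024, -0.003, 0.013], [0.001, -0.092, -0.996, 1.319], [0.0, 0.0, 0.0, 1.0]]
{'clock': 0.1, 'q': array([-1.22049012e+00,  4.94138831e-01,  1.34606402e+00, -1.08818435e-05,
        1.30253974e+00, -9.54867360e-02]), 'qd': array([ 0.00019624, -0.00110589, -0.00156596, -0.00097487, -0.00232459,
       -0.00028781]), 'tau': array([ 1.73159096e-03, -8.83591390e+01, -3.84562969e+01, -2.98321211e-04,
        5.15419466e-03, -7.63882781e-06]), 'ee_pos': array([ 0.26936412, -0.56356941,  0.2040506 ]), 'ee_rot': array([ 9.75260780e-01,  2.21056735e-01, -7.82619281e-05, -5.69644654e-04]), 'wrist_force': array([-0.38542727, -0.70729525, -0.93072813]), 'ft_torque': array([-0.00155982, -0.02003294, -0.01415544]), 'finger_force': 0.0, 'grip_width': 1.0014953613829056}
```

View pics/scene0.png

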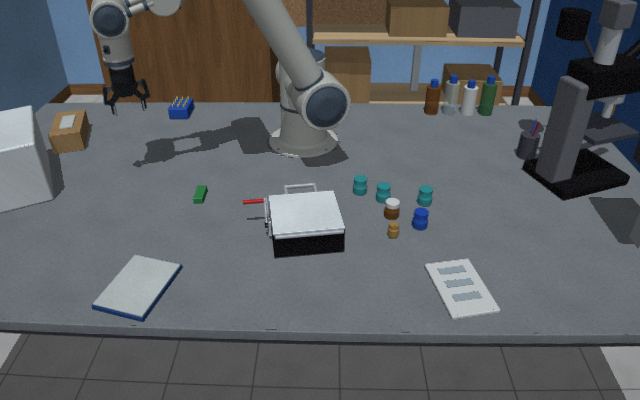

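View pics/top0.png

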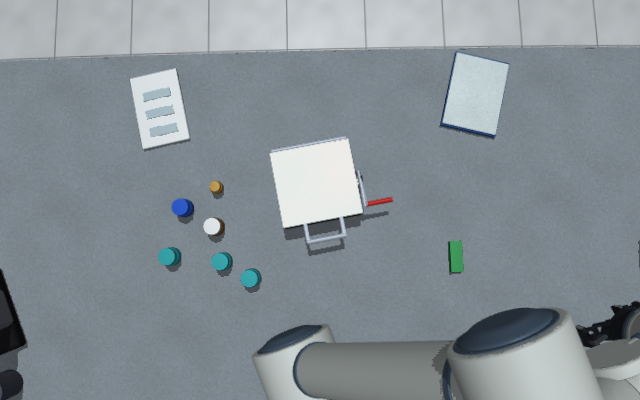

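Top view: candidates for the jar are amber with white cap (top 213,227; scene 392,209), blue (182,208), and teal (170,256), (221,261) and (250,278). The brass objective is at (216,187), the mailer at (456,256), and the chamber lid is centred near (316,183) with the bar at (325,239). By the description the jar is the amber one at (213,227). I'll check it in a crop and measure.

Run:
```python
from h import *
p=cv2.imread("pics/top0.png");D=np.load("top0.npy");s=cv2.imread("pics/scene0.png");Ds=np.load("scene0.npy")
cv2.imwrite("pics/crop1.png",np.hstack([cv2.resize(s[165:265,235:445],None,fx=3,fy=3,interpolation=2)[:, :630]]))
m=(p.min(2)>200).astype(np.uint8);m[:,:260]=0;m[:,370:]=0;m[:120]=0;m[235:]=0
m=cv2.morphologyEx(m,cv2.MORPH_OPEN,np.ones((5,5),np.uint8))
c=max(cv2.findContours(m,0,1)[0],key=cv2.contourArea)
P=np.array([plane("top",*q[0],.088)[:2] for q in c],np.float32)*1000
r=cv2.minAreaRect(P);print("lid",r,cv2.boxPoints(r).round(1).tolist())
def blob(mask,z,name="top",box=None):
    k=np.zeros_like(mask);x0,x1,y0,y1=box;k[y0:y1,x0:x1]=mask[y0:y1,x0:x1]
    c=max(cv2.findContours(k.astype(np.uint8),0,1)[0],key=cv2.contourArea)
    Q=np.array([plane(name,*q[0],z)[:2] for q in c],np.float32)*1000
    return cv2.minEnclosingCircle(Q),cv2.minAreaRect(Q)
w=p.min(2)>170
print("cap",blob(w,.056,box=(195,235,210,240))[0])
hsv=cv2.cvtColor(p,cv2.COLOR_BGR2HSV);sat=hsv[...,1]>110
for n,b,z in(("obj",(205,228,175,200),.046),("mailer",(440,470,235,280),.022),("pin",(366,400,190,215),.06),("blue",(165,198,195,222),.056),("teal2",(205,236,248,276),.056),("teal3",(236,265,264,292),.056),("teal1",(155,185,243,270),.056)):
    print(n,blob(sat,z,box=b))
for u,v in((325,239),(308,232),(343,226),(385,201),(213,226),(216,186),(221,260)): print(u,v,dep("top",D,u,v).round(3),plane("top",u,v,.0845).round(3))
```

```text
lid ((600.4287109375, 31.248504638671875), (188.62083435058594, 198.9640350341797), 9.536478996276855) [[490.8999938964844, 113.69999694824219], [523.9000244140625, -82.5], [709.9000244140625, -51.20000076293945], [677.0, 145.0]]
cap ((500.3411865234375, 298.2560729980469), 20.832767486572266)
obj (((599.4073486328125, 287.74444580078125), 17.41653823852539), ((599.42236328125, 287.73553466796875), (33.13276290893555, 28.83794593811035), 44.20594787597656))
mailer (((407.6404113769531, -324.5118713378906), 40.955806732177734), ((408.32861328125, -323.84552001953125), (33.837982177734375, 77.52799224853516), 87.50858306884766))
pin (((549.6124267578125, -128.90777587890625), 31.30553436279297), ((551.9873046875, -128.5208282470703), (10.708765983581543, 62.500694274902344), 9.254688262939453))
blue (((548.3353881835938, 372.1899719238281), 28.771934509277344), ((549.0199584960938, 372.0198974609375), (56.57481002807617, 45.13849639892578), 63.021339416503906))
teal2 (((409.54345703125, 273.71087646484375), 26.388545989990234), ((411.1012878417969, 273.988525390625), (50.39488983154297, 44.928401947021484), 89.4598617553711))
teal3 (((368.8854064941406, 201.49270629882812), 25.311553955078125), ((368.4935607910156, 200.35855102539062), (47.66263198852539, 42.16908264160156), 88.7829360961914))
teal1 (((425.7740478515625, 405.1559753417969), 28.614965438842773), ((426.26104736328125, 405.53192138671875), (55.977203369140625, 45.14959716796875), 89.93297576904297))
325 239 [0.46  0.012 0.091] [0.46  0.012 0.085]
308 232 [0.478 0.053 0.088] [0.478 0.053 0.085]
343 226 [ 0.49  -0.033  0.091] [ 0.49  -0.033  0.085]
385 201 [ 0.549 -0.138  0.088] [ 0.55  -0.139  0.085]
213 226 [0.499 0.293 0.057] [0.498 0.287 0.085]
216 186 [0.602 0.287 0.049] [0.597 0.279 0.085]
221 260 [0.413 0.275 0.052] [0.414 0.268 0.085]
```

View pics/crop1.png

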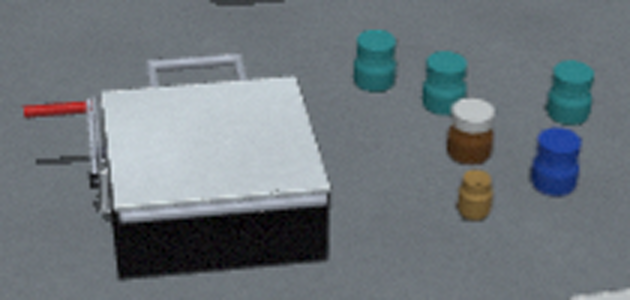

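The crop shows the amber jar with its white cap at crop (471,130), with the brass objective below it at (475,195); the choice is confirmed. Chamber centre is (600.5, 31) mm with yaw 9.5°, and the bar is at about (462, 8).

Emit:
step_arm(series=[{"tx":8,"ty":24,"wz":6.2},{"tx":8,"ty":24,"wz":6.2},{"tx":8,"ty":24,"wz":6.2},{"tx":8,"ty":24,"wz":6.2},{"tx":8,"ty":24,"wz":6.2},{"tx":8,"ty":24,"wz":6.2},{"tx":8,"ty":24,"wz":6.2},{"tx":8,"ty":24,"wz":6.2},{"tx":8,"ty":24,"wz":6.2},{"tx":8,"ty":24,"wz":6.2},{"tx":8,"ty":24,"wz":6.2},{"tx":8,"ty":24,"wz":6.0}], hand=40, newtons=20)

```text
$.series[0]: bad value
```

Emit:
step_arm(series=[{"tx":8,"ty":24},{"tx":8,"ty":24},{"tx":8,"ty":24},{"tx":8,"ty":24},{"tx":8,"ty":24},{"tx":8,"ty":24},{"tx":8,"ty":24},{"tx":8,"ty":24},{"tx":8,"ty":24},{"tx":8,"ty":24},{"tx":8,"ty":20},{"tx":8,"ty":20}])

```text
$.series[0]: bad value
```

Emit:
step_arm(series=[{"tx":8,"ty":24,"tz":0,"wx":0,"wy":0,"wz":6.2},{"tx":8,"ty":24,"tz":0,"wx":0,"wy":0,"wz":6.2},{"tx":8,"ty":24,"tz":0,"wx":0,"wy":0,"wz":6.2},{"tx":8,"ty":24,"tz":0,"wx":0,"wy":0,"wz":6.2},{"tx":8,"ty":24,"tz":0,"wx":0,"wy":0,"wz":6.2},{"tx":8,"ty":24,"tz":0,"wx":0,"wy":0,"wz":6.2},{"tx":8,"ty":24,"tz":0,"wx":0,"wy":0,"wz":6.2},{"tx":8,"ty":24,"tz":0,"wx":0,"wy":0,"wz":6.2},{"tx":8,"ty":24,"tz":0,"wx":0,"wy":0,"wz":6.2},{"tx":8,"ty":24,"tz":0,"wx":0,"wy":0,"wz":6.2},{"tx":8,"ty":24,"tz":0,"wx":0,"wy":0,"wz":6.2},{"tx":8,"ty":24,"tz":0,"wx":0,"wy":0,"wz":6.0}], hand=40, newtons=20)

```text
clock: 1.1
ee_pos: [0.3656, -0.2746, 0.2044]
ee_rot: [0.642, 0.766, 0.0, -0.0]
wrist_force: [0.4, -0.1, -0.1]
grip_width: 0.471
finger_force: 0.0
```

Emit:
step_arm(series=[{"tx":8,"ty":24,"tz":-5,"wx":0,"wy":0,"wz":0},{"tx":8,"ty":24,"tz":-5,"wx":0,"wy":0,"wz":0},{"tx":8,"ty":24,"tz":-5,"wx":0,"wy":0,"wz":0},{"tx":8,"ty":24,"tz":-5,"wx":0,"wy":0,"wz":0},{"tx":8,"ty":24,"tz":-5,"wx":0,"wy":0,"wz":0},{"tx":8,"ty":24,"tz":-5,"wx":0,"wy":0,"wz":0},{"tx":8,"ty":24,"tz":-5,"wx":0,"wy":0,"wz":0},{"tx":8,"ty":24,"tz":-5,"wx":0,"wy":0,"wz":0},{"tx":8,"ty":24,"tz":-5,"wx":0,"wy":0,"wz":0},{"tx":8,"ty":24,"tz":-5,"wx":0,"wy":0,"wz":0},{"tx":8,"ty":24,"tz":-5,"wx":0,"wy":0,"wz":0},{"tx":8,"ty":18,"tz":-5,"wx":0,"wy":0,"wz":-0.6}])

```text
clock: 2.1
ee_pos: [0.4614, 0.0079, 0.1442]
ee_rot: [0.648, 0.761, -0.0, -0.0]
wrist_force: [0.7, -1.0, 0.2]
grip_width: 0.472
finger_force: 0.0
```

Run:
```python
from h import *
print(state()["ee_pos"]);p,d=capture("wrist");cv2.imwrite("pics/w1.png",p);np.save("w1.npy",d)
```

```text
[0.4614407  0.00789577 0.14421185]
```

View pics/w1.png

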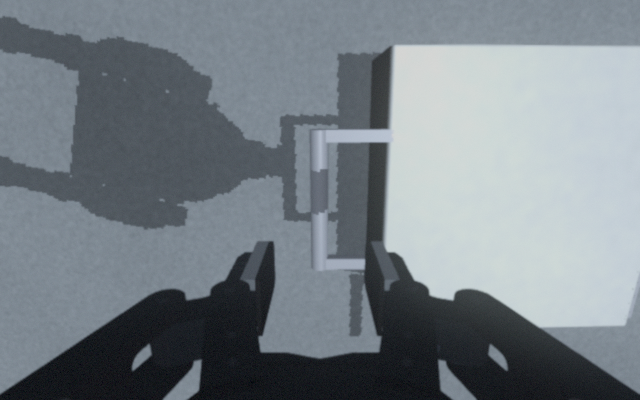

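Wrist view: the bar runs from about (320,130) to (320,268), centred between the fingers.

Run:
```python
from h import *
for q in((319.5,130),(319.5,268),(319.5,199)): print(plane("wrist",*q,.0845).round(4))
```

```text
[0.4538 0.0599 0.0845]
[ 0.4695 -0.0378  0.0845]
[0.4612 0.0137 0.0845]
```

Emit:
step_arm(series=[{"tx":0,"ty":2,"tz":-20,"wx":0,"wy":0,"wz":0},{"tx":0,"ty":0,"tz":-20,"wx":0,"wy":0,"wz":0},{"tx":0,"ty":0,"tz":-20,"wx":0,"wy":0,"wz":0},{"tx":0,"ty":0,"tz":-18,"wx":0,"wy":0,"wz":0},{"tx":0,"ty":0,"tz":0,"wx":0,"wy":0,"wz":0}])

```text
clock: 2.57
ee_pos: [0.4597, 0.0082, 0.0641]
ee_rot: [0.648, 0.761, -0.001, -0.002]
wrist_force: [-1.0, 0.2, -0.1]
grip_width: 0.469
finger_force: 0.0
```

Emit:
step_arm(series=[{"tx":0,"ty":0,"tz":0,"wx":0,"wy":0,"wz":0},{"tx":0,"ty":0,"tz":0,"wx":0,"wy":0,"wz":0},{"tx":0,"ty":0,"tz":0,"wx":0,"wy":0,"wz":0},{"tx":0,"ty":0,"tz":0,"wx":0,"wy":0,"wz":0},{"tx":0,"ty":0,"tz":0,"wx":0,"wy":0,"wz":0},{"tx":0,"ty":0,"tz":0,"wx":0,"wy":0,"wz":0}], hand=0)

```text
clock: 3.07
ee_pos: [0.4617, 0.0081, 0.0671]
ee_rot: [0.648, 0.761, 0.0, 0.0]
wrist_force: [1.4, 0.9, -0.5]
grip_width: 0.005
finger_force: 0.0
```

```bash
cat >> h.py <<'E'
# chamber frame (mm): hinge point, x axis, y axis
yaw=np.radians(9.3);ex=np.array([np.cos(yaw),np.sin(yaw)]);ey=np.array([-ex[1],ex[0]])
H=np.array([693.6,48.]);C=H-95*ex
def bar(t): return np.r_[H-235.04*np.cos(t+.01915)*ex,80+235.04*np.sin(t+.01915)]
def arc(ts):
    P=np.array([bar(t) for t in ts]);return np.diff(P,axis=0).round(1)
E
python3 -c "
from h import *
print(C)
print(arc(np.r_[np.linspace(0,.9,19),np.linspace(.95,1.6,14)]).tolist())"
```

```text
[599.84870694  32.647637  ]
[[0.5, 0.1, 11.7], [1.1, 0.2, 11.7], [1.7, 0.3, 11.6], [2.2, 0.4, 11.5], [2.8, 0.5, 11.4], [3.4, 0.6, 11.2], [3.9, 0.6, 11.1], [4.5, 0.7, 10.8], [5.0, 0.8, 10.6], [5.5, 0.9, 10.3], [6.0, 1.0, 10.1], [6.5, 1.1, 9.7], [7.0, 1.1, 9.4], [7.4, 1.2, 9.0], [7.9, 1.3, 8.6], [8.3, 1.4, 8.2], [8.7, 1.4, 7.8], [9.0, 1.5, 7.4], [9.4, 1.5, 6.9], [9.7, 1.6, 6.4], [10.0, 1.6, 5.9], [10.3, 1.7, 5.4], [10.6, 1.7, 4.9], [10.8, 1.8, 4.3], [11.0, 1.8, 3.8], [11.2, 1.8, 3.2], [11.3, 1.9, 2.6], [11.4, 1.9, 2.1], [11.5, 1.9, 1.5], [11.6, 1.9, 0.9], [11.6, 1.9, 0.3], [11.6, 1.9, -0.3]]
```

Run:
```python
from h import *
p,d=capture("wrist");q,e=capture("scene")
cv2.imwrite("pics/m2.png",np.vstack([p[:, 100:540],cv2.resize(q[130:260,220:366],(440,392))])[:, :][:792:1])
im=cv2.imread("pics/m2.png");cv2.imwrite("pics/m2s.png",cv2.resize(np.hstack([p[:,100:540],cv2.resize(q[130:260,220:366],(440,400))]),(800,364)))
print(state())
```

```text
{'clock': 3.1667, 'q': array([-1.11972943e-01,  4.77485867e-01,  1.89290884e+00, -2.14320736e-05,
        7.70754785e-01, -2.71584791e-01]), 'qd': array([-1.49006899e-03,  2.15072253e-03,  6.94255886e-04, -3.78320223e-04,
       -2.59707675e-03, -5.96389291e-05]), 'tau': array([-2.25018826e-03, -6.92421985e+01, -2.08156407e+01, -1.94346417e-04,
        6.26903711e-03, -2.99292169e-04]), 'ee_pos': array([0.4615921 , 0.00806723, 0.06683002]), 'ee_rot': array([6.48478906e-01, 7.61232592e-01, 1.17753904e-04, 1.87848922e-04]), 'wrist_force': array([-0.21700638, -0.4903991 , -0.44489082]), 'ft_torque': array([ 0.02839756,  0.02857639, -0.01846812]), 'finger_force': 0.0, 'grip_width': 0.0036981034867253513}
```

View pics/m2s.png

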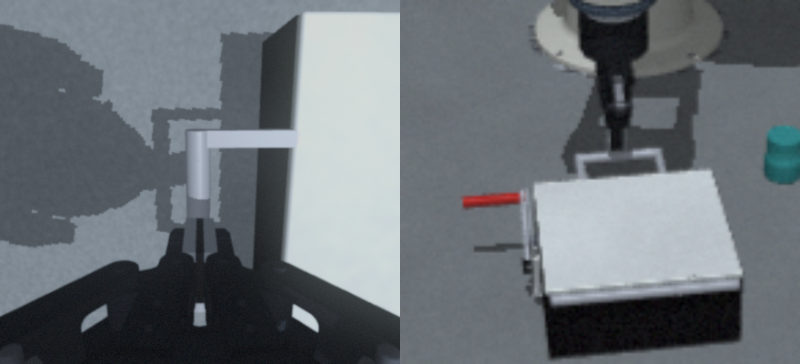

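Run:
```python
from h import *
p,d=capture("wrist")
for u,v in((320,160),(320,200),(318,225),(305,245),(335,245),(309,255),(331,255),(300,270),(320,345),(400,150)): print(u,v,p[v,u],dep("wrist",d,u,v).round(4))
q,e=capture("top")
T=np.array(calibration("wrist")["cam_to_world"]);print(T.round(3))
for u,v in((320,240),(335,237),(312,243),(325,235),(325,230)): print(q[v,u],dep("top",e,u,v).round(4))
```

```text
320 160 [206 190 181] [0.4541 0.0519 0.0909]
320 200 [198 184 175] [0.4568 0.0348 0.0922]
318 225 [122 110 105] [0.4578 0.0233 0.0924]
305 245 [95 86 81] [0.4532 0.0187 0.1057]
335 245 [92 85 77] [0.4655 0.0202 0.1047]
309 255 [94 86 77] [0.4551 0.0184 0.1142]
331 255 [94 86 78] [0.4635 0.0201 0.1149]
300 270 [55 52 47] [0.4525 0.0141 0.1192]
320 345 [154 143 133] [ 0.4804 -0.11    0.0013]
400 150 [211 196 186] [0.4873 0.0614 0.0892]
[[ 0.987  0.153  0.043  0.45 ]
 [ 0.159 -0.951 -0.263  0.075]
 [ 0.     0.267 -0.964  0.238]
 [ 0.     0.     0.     1.   ]]
[192 194 186] [0.4526 0.0209 0.4782]
[204 206 197] [ 0.457  -0.0043  0.4807]
[181 183 175] [0.448  0.0344 0.4747]
[208 209 201] [0.4607 0.0123 0.4819]
[219 219 210] [0.4691 0.0121 0.4792]
```

Run:
```python
from h import *
d=np.load("w1.npy");K=np.array(calibration("wrist")["K"]);print(K[0,0],K[1,1],K[:2,2],calibration("wrist")["k1"])
T=np.array(calibration("wrist")["cam_to_world"])
s=state();T[:3,3]+=np.array([.46144,.00790,.14421])-s["ee_pos"]   # same orientation at w1
for u,v in((270,244),(265,250),(262,280),(262,310),(372,244),(378,250),(385,300)):
    o,r=ray("wrist",u,v);print(u,v,(T[:3,3]+r*d[v,u]).round(4))
q,e=capture("scene")
for v in range(150,192,3):
  print(v,[(int(q[v,u].mean()),dep("scene",e,u,v).round(3).tolist()) for u in (297,300,303)])
```

```text
346.90741258905996 346.90741258905996 [319.35183167 198.46128068] -0.022049997286758195
270 244 [0.4388 0.0163 0.1823]
265 250 [0.4375 0.0155 0.1872]
262 280 [0.4398 0.0135 0.2072]
262 310 [0.4412 0.0026 0.2085]
372 244 [0.4805 0.0227 0.1818]
378 250 [0.4822 0.0226 0.1869]
385 300 [0.4815 0.0163 0.2135]
150 [(18, [0.5, 0.008, 0.228]), (29, [0.506, 0.017, 0.232]), (24, [0.489, 0.025, 0.223])]
153 [(26, [0.5, 0.008, 0.219]), (26, [0.494, 0.016, 0.215]), (25, [0.456, 0.023, 0.194])]
156 [(31, [0.5, 0.007, 0.209]), (32, [0.503, 0.016, 0.21]), (23, [0.485, 0.024, 0.2])]
159 [(39, [0.507, 0.008, 0.202]), (76, [0.5, 0.016, 0.198]), (25, [0.478, 0.024, 0.186])]
162 [(36, [0.504, 0.007, 0.19]), (121, [0.507, 0.016, 0.192]), (18, [0.486, 0.024, 0.18])]
165 [(18, [0.489, 0.006, 0.171]), (126, [0.518, 0.017, 0.189]), (25, [0.479, 0.023, 0.166])]
168 [(40, [0.519, 0.008, 0.179]), (77, [0.518, 0.016, 0.178]), (37, [0.528, 0.026, 0.185])]
171 [(13, [0.52, 0.008, 0.169]), (30, [0.518, 0.016, 0.168]), (16, [0.518, 0.025, 0.168])]
174 [(23, [0.503, 0.006, 0.149]), (24, [0.49, 0.014, 0.141]), (46, [0.497, 0.024, 0.145])]
177 [(19, [0.477, 0.004, 0.122]), (21, [0.475, 0.013, 0.12]), (63, [0.276, 0.012, -0.004])]
180 [(24, [0.483, 0.004, 0.115]), (28, [0.475, 0.013, 0.11]), (63, [0.301, 0.013, -0.001])]
183 [(33, [0.482, 0.004, 0.103]), (45, [0.475, 0.013, 0.099]), (67, [0.313, 0.013, -0.005])]
186 [(96, [0.47, 0.003, 0.084]), (95, [0.467, 0.012, 0.082]), (91, [0.469, 0.022, 0.084])]
189 [(62, [0.351, -0.006, -0.006]), (58, [0.346, 0.004, -0.009]), (62, [0.352, 0.015, -0.004])]
```

The depth shows the real fingertips about 28 mm higher than the reported TCP, so the pads closed just above the bar. I'll reopen, go 28 mm lower and close again.

Emit:
step_arm(series=[{"tx":0,"ty":0,"tz":5,"wx":0,"wy":0,"wz":0},{"tx":0,"ty":0,"tz":0,"wx":0,"wy":0,"wz":0},{"tx":0,"ty":0,"tz":0,"wx":0,"wy":0,"wz":0},{"tx":0,"ty":1,"tz":0,"wx":0,"wy":0,"wz":0},{"tx":0,"ty":1,"tz":-8,"wx":0,"wy":0,"wz":0},{"tx":0,"ty":0,"tz":-9,"wx":0,"wy":0,"wz":0},{"tx":0,"ty":0,"tz":-8,"wx":0,"wy":0,"wz":0},{"tx":0,"ty":0,"tz":-8,"wx":0,"wy":0,"wz":0},{"tx":0,"ty":0,"tz":0,"wx":0,"wy":0,"wz":0}], hand=40)

```text
clock: 4.07
ee_pos: [0.4605, 0.0102, 0.0367]
ee_rot: [0.649, 0.761, -0.001, -0.001]
wrist_force: [-0.4, 0.3, 0.6]
grip_width: 0.468
finger_force: 0.0
```

Emit:
step_arm(series=[{"tx":0,"ty":0,"tz":0,"wx":0,"wy":0,"wz":0},{"tx":0,"ty":0,"tz":0,"wx":0,"wy":0,"wz":0},{"tx":0,"ty":0,"tz":0,"wx":0,"wy":0,"wz":0},{"tx":0,"ty":0,"tz":0,"wx":0,"wy":0,"wz":0},{"tx":0,"ty":0,"tz":0,"wx":0,"wy":0,"wz":0}], hand=0)

```text
clock: 4.48
ee_pos: [0.4607, 0.01, 0.0387]
ee_rot: [0.648, 0.761, -0.0, -0.0]
wrist_force: [-5.3, -2.6, -1.7]
grip_width: 0.129
finger_force: 21.4
```

Run:
```python
from h import *
p,d=capture("wrist");q,e=capture("scene")
cv2.imwrite("pics/m3.png",cv2.resize(np.hstack([p[:,100:540],cv2.resize(q[130:260,220:366],(440,400))]),(800,364)))
print(state()["grip_width"],state()["wrist_force"])
for u,v in((305,245),(335,245),(309,255),(331,255),(300,270)): print(u,v,p[v,u],dep("wrist",d,u,v).round(4))
```

```text
0.12526086590501473 [-4.44521629 -2.62343809 -2.00835157]
305 245 [103  93  86] [0.4521 0.0256 0.0893]
335 245 [64 56 52] [0.4646 0.0222 0.0769]
309 255 [114 103  96] [0.4542 0.022  0.0897]
331 255 [110  98  94] [0.4623 0.0234 0.0899]
300 270 [43 35 34] [0.4516 0.0199 0.0986]
```

View pics/m3.png

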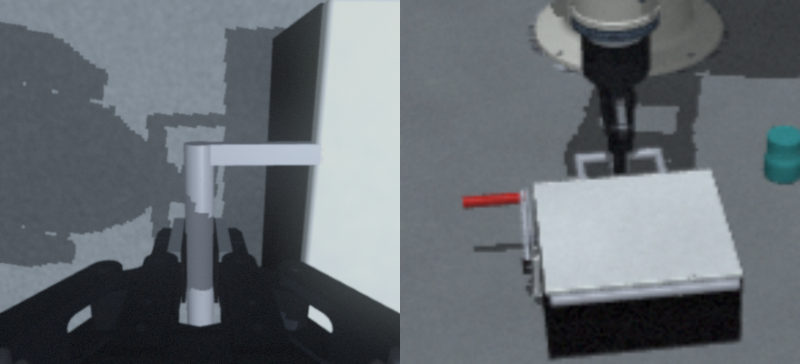

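The bar is now between the pads (opening about 11 mm, 21 N), with the tip running past the bar in the scene view. Now lifting along the arc.

Emit:
step_arm(series=[{"tx":0.5,"ty":0.1,"tz":11.7,"wx":0,"wy":0,"wz":0},{"tx":1.1,"ty":0.2,"tz":11.7,"wx":0,"wy":0,"wz":0},{"tx":1.7,"ty":0.3,"tz":11.6,"wx":0,"wy":0,"wz":0},{"tx":2.2,"ty":0.4,"tz":11.5,"wx":0,"wy":0,"wz":0},{"tx":2.8,"ty":0.5,"tz":11.4,"wx":0,"wy":0,"wz":0},{"tx":3.4,"ty":0.6,"tz":11.2,"wx":0,"wy":0,"wz":0},{"tx":3.9,"ty":0.6,"tz":11.1,"wx":0,"wy":0,"wz":0},{"tx":4.5,"ty":0.7,"tz":10.8,"wx":0,"wy":0,"wz":0},{"tx":5.0,"ty":0.8,"tz":10.6,"wx":0,"wy":0,"wz":0},{"tx":5.5,"ty":0.9,"tz":10.3,"wx":0,"wy":0,"wz":0},{"tx":6.0,"ty":1.0,"tz":10.1,"wx":0,"wy":0,"wz":0}])

```text
clock: 5.5
ee_pos: [0.4953, 0.0158, 0.1609]
ee_rot: [0.648, 0.761, -0.002, -0.002]
wrist_force: [-15.4, -6.3, 5.0]
grip_width: 0.129
finger_force: 21.1
```

Emit:
step_arm(series=[{"tx":6.5,"ty":1.1,"tz":9.7,"wx":0,"wy":0,"wz":0},{"tx":7.0,"ty":1.1,"tz":9.4,"wx":0,"wy":0,"wz":0},{"tx":7.4,"ty":1.2,"tz":9.0,"wx":0,"wy":0,"wz":0},{"tx":7.9,"ty":1.3,"tz":8.6,"wx":0,"wy":0,"wz":0},{"tx":8.3,"ty":1.4,"tz":8.2,"wx":0,"wy":0,"wz":0},{"tx":8.7,"ty":1.4,"tz":7.8,"wx":0,"wy":0,"wz":0},{"tx":9.0,"ty":1.5,"tz":7.4,"wx":0,"wy":0,"wz":0},{"tx":9.4,"ty":1.5,"tz":6.9,"wx":0,"wy":0,"wz":0},{"tx":9.7,"ty":1.6,"tz":6.4,"wx":0,"wy":0,"wz":0},{"tx":10.0,"ty":1.6,"tz":5.9,"wx":0,"wy":0,"wz":0},{"tx":10.3,"ty":1.7,"tz":5.4,"wx":0,"wy":0,"wz":0},{"tx":0,"ty":0,"tz":0,"wx":0,"wy":0,"wz":0}])

```text
clock: 6.5
ee_pos: [0.5936, 0.0322, 0.2479]
ee_rot: [0.648, 0.761, 0.001, 0.001]
wrist_force: [-11.7, 1.6, 25.2]
grip_width: 0.133
finger_force: 23.4
```

Run:
```python
from h import *
s=state();P=s["ee_pos"]*1000+[0,0,45.8];d=(H-P[:2])@ex
print(P,"theta",np.arctan2(P[2]-80,d)-.019,"R",np.hypot(P[2]-80,d),s["wrist_force"],s["finger_force"],s["grip_width"])
print((arc(np.arange(1.1,1.62,.02))).tolist())
```

```text
[593.6167183   32.15952857 293.70108287] theta 1.109413982050907 R 236.46448762729761 [-11.67726716   1.55777107  25.15903646] 23.418716490268707 0.13263235526842693
[[4.2, 0.7, 2.0], [4.2, 0.7, 1.9], [4.3, 0.7, 1.8], [4.3, 0.7, 1.8], [4.3, 0.7, 1.7], [4.4, 0.7, 1.6], [4.4, 0.7, 1.5], [4.4, 0.7, 1.4], [4.5, 0.7, 1.3], [4.5, 0.7, 1.2], [4.5, 0.7, 1.1], [4.5, 0.7, 1.0], [4.5, 0.7, 0.9], [4.6, 0.7, 0.8], [4.6, 0.7, 0.8], [4.6, 0.8, 0.7], [4.6, 0.8, 0.6], [4.6, 0.8, 0.5], [4.6, 0.8, 0.4], [4.6, 0.8, 0.3], [4.6, 0.8, 0.2], [4.6, 0.8, 0.1], [4.6, 0.8, 0.0], [4.6, 0.8, -0.1], [4.6, 0.8, -0.2]]
```

Emit:
step_arm(series=[{"tx":0,"ty":0,"tz":0,"wx":0,"wy":0,"wz":0},{"tx":1,"ty":0.2,"tz":1,"wx":0,"wy":0,"wz":0},{"tx":4,"ty":0.7,"tz":1.9,"wx":0,"wy":0,"wz":0},{"tx":4.3,"ty":0.7,"tz":1.8,"wx":0,"wy":0,"wz":0},{"tx":4.3,"ty":0.7,"tz":1.8,"wx":0,"wy":0,"wz":0},{"tx":2,"ty":0.3,"tz":0.8,"wx":0,"wy":0,"wz":0},{"tx":0,"ty":0,"tz":0,"wx":0,"wy":0,"wz":0}], hand=18)

```text
clock: 7.08
ee_pos: [0.6086, 0.0343, 0.2527]
ee_rot: [0.648, 0.761, 0.0, 0.0]
wrist_force: [0.3, -0.5, 0.1]
grip_width: 0.211
finger_force: 0.0
```

```bash
cat >> h.py <<'E'
def th():
    s=state();P=s["ee_pos"]*1000+[0,0,45.8];d=(H-P[:2])@ex
    print(P.round(1),"theta",round(np.arctan2(P[2]-80,d)-.019,3),"fx",round(s["wrist_force"][:2]@ex,2),s["wrist_force"].round(1),round(s["grip_width"]*85.4,1),s["finger_force"])
E
python3 -c "
from h import *
th()"
```

```text
[608.6  34.3 298.5] theta 1.176 fx 0.19 [ 0.3 -0.5  0.1] 18.0 0.0
```

Emit:
step_arm(series=[{"tx":4.3,"ty":0.7,"tz":1.6,"wx":0,"wy":0,"wz":0},{"tx":4.4,"ty":0.7,"tz":1.5,"wx":0,"wy":0,"wz":0}])

```text
clock: 7.25
ee_pos: [0.6167, 0.0356, 0.2557]
ee_rot: [0.649, 0.761, -0.0, -0.0]
wrist_force: [-1.7, -0.6, 1.4]
grip_width: 0.21
finger_force: 1.1
```

```bash
python3 -c "
from h import *
th()
p,d=capture('wrist');s,e=capture('scene');th()
cv2.imwrite('pics/m4.png',cv2.resize(np.hstack([p[:,100:540],cv2.resize(s[110:260,210:375],(440,400))]),(800,364)))
"
```

```text
[616.7  35.6 301.5] theta 1.214 fx -1.76 [-1.7 -0.6  1.4] 17.9 1.1254477500915527
[617.5  35.7 301.7] theta 1.217 fx 0.12 [ 0.2 -0.7  0.8] 18.4 0.0
```

View pics/m4.png

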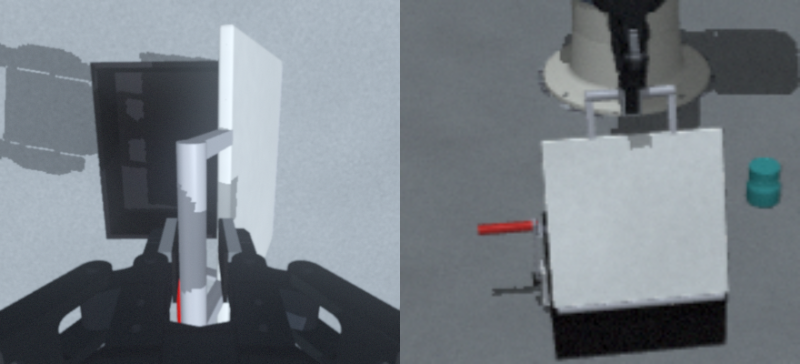

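Wrist view: the lid edge stands at about (230,130) in the montage with the bar caged between the fingers. Scene view: the lid is up and the pin shows at montage (505,228). I'll track the pin to see when the stay nears straight.

```bash
cat >> h.py <<'E'
def pinxz(p,name="scene",box=(225,300,150,235),ytip=-178.):
    x0,x1,y0,y1=box;a=p[y0:y1,x0:x1].astype(int)
    m=((a[...,2]>110)&(a[...,1]<60)&(a[...,0]<70)).astype(np.uint8)
    n,l,st,ce=cv2.connectedComponentsWithStats(m);k=1+np.argmax(st[1:,4])
    v,u=np.nonzero(l==k);V=np.polyfit(u,v,1);ut=u.min()-.5;vt=np.polyval(V,ut)
    o,r=ray(name,ut+x0,vt+y0);o=o*1000
    o2=np.array([(o[:2]-C)@ex,(o[:2]-C)@ey,o[2]]);r2=np.array([r[:2]@ex,r[:2]@ey,r[2]])
    q=o2+r2*(ytip-o2[1])/r2[1];return (round(ut+x0,1),round(vt+y0,1)),q.round(1)
E
python3 -c "
from h import *
print(pinxz(cv2.imread('pics/scene0.png')))
s,e=capture('scene');print(pinxz(s))
u,v=pinxz(s)[0]
for k in (2,6,12): 
  P=dep('scene',e,u+k,v)*1000; print(((P[:2]-C)@ex).round(1),((P[:2]-C)@ey).round(1),P[2].round(1))
E=np.load('scene0.npy')
u,v=pinxz(cv2.imread('pics/scene0.png'))[0]
for k in (2,6,12): 
  P=dep('scene',E,u+k,v)*1000; print(((P[:2]-C)@ex).round(1),((P[:2]-C)@ey).round(1),P[2].round(1))
"
```

```text
((np.float64(242.5), np.float64(201.7)), array([ -52.1, -178. ,   96.7]))
((np.float64(241.5), np.float64(204.0)), array([  39.3, -178. ,  152. ]))
5.6 -173.8 128.2
5.7 -162.6 127.2
1.6 -145.9 122.7
-66.7 -172.6 86.3
-71.8 -160.9 81.6
-68.9 -143.1 81.9
```

Emit:
step_arm(series=[{"tx":4.4,"ty":0.7,"tz":1.4,"wx":0,"wy":0,"wz":0},{"tx":4.4,"ty":0.7,"tz":1.4,"wx":0,"wy":0,"wz":0},{"tx":4.5,"ty":0.7,"tz":1.3,"wx":0,"wy":0,"wz":0},{"tx":4.5,"ty":0.7,"tz":1.2,"wx":0,"wy":0,"wz":0}])

```text
clock: 7.73
ee_pos: [0.6349, 0.0385, 0.2612]
ee_rot: [0.649, 0.761, 0.0, 0.0]
wrist_force: [-2.2, 0.6, 0.5]
grip_width: 0.212
finger_force: 0.9
```

```bash
cat >> h.py <<'E'
def tip(p,box,right):
    x0,x1,y0,y1=box;a=p[y0:y1,x0:x1].astype(int)
    m=((a[...,2]>100)&(a[...,1]<70)&(a[...,0]<80)).astype(np.uint8)
    n,l,st,ce=cv2.connectedComponentsWithStats(m);k=1+np.argmax(st[1:,4])
    v,u=np.nonzero(l==k);V=np.polyfit(u,v,1);ut=u.max()+.5 if right else u.min()-.5
    return ut+x0,np.polyval(V,ut)+y0
def tri(s,t):
    a=tip(s,(225,300,150,235),False);b=tip(t,(345,420,120,230),True)
    o,r=ray("scene",*a);O,R=ray("top",*b);k=np.linalg.lstsq(np.c_[r,-R],O-o,rcond=None)[0]
    P=o+r*k[0];Q=O+R*k[1];M=(P+Q)*500
    return np.round([(M[:2]-C)@ex,(M[:2]-C)@ey,M[2],1000*np.linalg.norm(P-Q)],1),np.round(a+b,1)
def look():
    th();s,_=capture("scene");t,_=capture("top");r=tri(s,t);x,y,z=r[0][:3]
    print("tip xyz,gap",*r,"zf",round(z-np.sqrt(max(0,6400-(x+5)**2)),1));th();return s,t
E
python3 -c "
from h import *
print(tri(cv2.imread('pics/scene0.png'),cv2.imread('pics/top0.png')))
look()"
```

```text
(array([ -75.4, -179.7,   81.3,    1.8]), array([242.5, 201.6, 392.5, 199. ]))
[634.9  38.5 307. ] theta 1.296 fx -2.1 [-2.2  0.6  0.5] 18.1 0.8770010992884636
tip xyz,gap [   6.6 -179.5  122.7    0.7] [241.5 206.  387.5 164.2] zf 43.5
[635.4  38.5 306.9] theta 1.297 fx -0.53 [-0.5 -0.1 -0.5] 18.2 0.0
```

```bash
cat > lock.py <<'E'
from h import *
from scipy.optimize import fsolve,brentq
def A(t,r,o): return np.array([95-r*np.cos(t+o),80+r*np.sin(t+o)])
F=np.array([-5,43.4])
f=lambda p:[np.linalg.norm(A(0,*p)-[-75.4,81.3])-80,np.linalg.norm(A(1.284,*p)-[6.6,122.7])-80]
p=fsolve(f,[100,0.]);print(p,f(p))
print("shut dist",np.linalg.norm(A(0,*p)-F))
g=lambda t:np.linalg.norm(A(t,*p)-F)-160
print([round(g(t)+160,1) for t in (1.28,1.4,1.5,1.6)]);L=brentq(g,1,2);print("lock",L,"A",A(L,*p))
E
python3 lock.py
```

```text
[9.04951108e+01 3.82055021e-02] [np.float64(-1.6058265828178264e-12), np.float64(2.7000623958883807e-12)]
shut dist 41.184116555186804
[np.float64(146.4), np.float64(154.0), np.float64(159.9), np.float64(165.4)]
lock 1.5021918656167803 A [ 92.2494665  170.45330088]
```

Emit:
step_arm(series=[{"tx":4.5,"ty":0.7,"tz":1.1,"wx":0,"wy":0,"wz":0},{"tx":4.5,"ty":0.7,"tz":1.0,"wx":0,"wy":0,"wz":0},{"tx":4.5,"ty":0.7,"tz":0.9,"wx":0,"wy":0,"wz":0},{"tx":4.6,"ty":0.7,"tz":0.8,"wx":0,"wy":0,"wz":0},{"tx":4.6,"ty":0.7,"tz":0.8,"wx":0,"wy":0,"wz":0},{"tx":4.6,"ty":0.8,"tz":0.7,"wx":0,"wy":0,"wz":0}])

```text
clock: 8.33
ee_pos: [0.6623, 0.0427, 0.2663]
ee_rot: [0.649, 0.761, 0.0, 0.0]
wrist_force: [-1.1, -0.2, 0.9]
grip_width: 0.21
finger_force: 0.6
```

```bash
python3 -c "
from h import *
look()"
```

```text
[662.3  42.7 312.1] theta 1.416 fx -1.08 [-1.1 -0.2  0.9] 17.9 0.5559217929840088
tip xyz,gap [  21.1 -178.7  119.9    2.4] [242.5 209.8 386.5 158.6] zf 44.3
[662.5  42.8 312. ] theta 1.417 fx -0.42 [-0.4 -0.3 -0.2] 17.8 0.0
```

Emit:
step_arm(series=[{"tx":4.6,"ty":0.8,"tz":0.6,"wx":0,"wy":0,"wz":0},{"tx":4.6,"ty":0.8,"tz":0.5,"wx":0,"wy":0,"wz":0}])

```text
clock: 8.6
ee_pos: [0.671, 0.0443, 0.2675]
ee_rot: [0.649, 0.761, -0.0, -0.0]
wrist_force: [-1.4, -0.5, 1.2]
grip_width: 0.211
finger_force: 0.4
```

```bash
python3 -c "
from h import *
look()"
```

```text
[671.   44.3 313.3] theta 1.454 fx -1.42 [-1.4 -0.5  1.2] 18.0 0.4381981585174799
tip xyz,gap [  26.4 -178.4  117.2    1. ] [242.5 211.6 385.5 156.7] zf 43.6
[671.6  44.4 313.2] theta 1.456 fx -0.66 [-0.6 -0.3  0.3] 18.1 0.0
```

Emit:
step_arm(series=[{"tx":2,"ty":0.3,"tz":0.2,"wx":0,"wy":0,"wz":0},{"tx":2,"ty":0.3,"tz":0.2,"wx":0,"wy":0,"wz":0}])

```text
clock: 8.87
ee_pos: [0.6749, 0.0449, 0.2678]
ee_rot: [0.649, 0.761, -0.0, -0.0]
wrist_force: [-0.6, 0.8, 0.0]
grip_width: 0.211
finger_force: 0.3
```

```bash
python3 -c "
from h import *
look()"
```

```text
[674.9  44.9 313.6] theta 1.471 fx -0.5 [-0.6  0.8  0. ] 18.0 0.3145130630582571
tip xyz,gap [  28.5 -178.7  116.1    1.4] [242.5 212.4 385.5 155.9] zf 43.5
[675.1  44.9 313.6] theta 1.472 fx 0.19 [ 0.2 -0.  -0.3] 18.0 0.0
```

Emit:
step_arm(series=[{"tx":2,"ty":0.3,"tz":0.2,"wx":0,"wy":0,"wz":0},{"tx":2,"ty":0.3,"tz":0.2,"wx":0,"wy":0,"wz":0}])

```text
clock: 9.13
ee_pos: [0.6789, 0.0455, 0.2682]
ee_rot: [0.649, 0.761, -0.0, -0.0]
wrist_force: [-1.1, 0.6, -0.6]
grip_width: 0.212
finger_force: 0.2
```

```bash
python3 -c "
from h import *
look()"
```

```text
[678.9  45.5 314. ] theta 1.488 fx -1.0 [-1.1  0.6 -0.6] 18.1 0.23583021014928818
tip xyz,gap [  31.5 -179.2  115.1    2. ] [242.5 213.3 385.5 154.7] zf 43.9
[679.2  45.5 314. ] theta 1.489 fx -0.24 [-0.2 -0.3  0.3] 17.9 0.0
```

Emit:
step_arm(series=[{"tx":1.5,"ty":0.2,"tz":0.1,"wx":0,"wy":0,"wz":0},{"tx":1.5,"ty":0.2,"tz":0.1,"wx":0,"wy":0,"wz":0}])

```text
clock: 9.4
ee_pos: [0.6819, 0.0459, 0.2684]
ee_rot: [0.648, 0.761, -0.0, -0.0]
wrist_force: [-0.7, 0.7, 0.6]
grip_width: 0.214
finger_force: 0.2
```

```bash
python3 -c "
from h import *
look()"
```

```text
[681.9  45.9 314.2] theta 1.501 fx -0.59 [-0.7  0.7  0.6] 18.2 0.15349441207945347
tip xyz,gap [  33.8 -178.3  113.7    0. ] [242.5 214.2 384.5 154. ] zf 43.7
[682.1  45.9 314.2] theta 1.502 fx -0.65 [-0.5 -0.8  0.6] 17.8 0.0
```

Emit:
step_arm(series=[{"tx":1.5,"ty":0.2,"tz":0.1,"wx":0,"wy":0,"wz":0},{"tx":1.5,"ty":0.2,"tz":0.1,"wx":0,"wy":0,"wz":0}])

```text
clock: 9.67
ee_pos: [0.685, 0.0463, 0.2686]
ee_rot: [0.649, 0.761, -0.0, 0.0]
wrist_force: [0.1, -0.0, -0.4]
grip_width: 0.208
finger_force: 0.0
```

```bash
python3 -c "
from h import *
look()"
```

```text
[685.   46.3 314.4] theta 1.514 fx 0.08 [ 0.1 -0.  -0.4] 17.8 0.015654262388125062
tip xyz,gap [  37.3 -178.9  112.2    0.7] [242.5 215.4 384.5 152.7] zf 44.3
[685.1  46.3 314.3] theta 1.515 fx 0.27 [ 0.3  0.1 -0.2] 17.6 0.0
```

Emit:
step_arm(series=[{"tx":1.2,"ty":0.2,"tz":0,"wx":0,"wy":0,"wz":0},{"tx":1.2,"ty":0.2,"tz":0,"wx":0,"wy":0,"wz":0}])

```text
clock: 9.93
ee_pos: [0.6874, 0.0467, 0.2686]
ee_rot: [0.648, 0.761, 0.0, 0.0]
wrist_force: [-0.5, 0.3, 0.6]
grip_width: 0.208
finger_force: 0.0
```

```bash
python3 -c "
from h import *
look()"
```

```text
[687.4  46.7 314.4] theta 1.525 fx -0.45 [-0.5  0.3  0.6] 17.7 0.0
tip xyz,gap [  51.4 -177.7  100.7    1.4] [243.5 221.7 382.5 148.1] zf 44.0
[687.4  46.7 314.4] theta 1.525 fx 0.12 [0.1 0.1 0.5] 17.9 0.0
```

The pin jumped from x=37 to 51 mm, which is past straight, and there is no force on the bar: the stay is locked. Letting go, rising, and heading for the jar.

Emit:
step_arm(series=[{"tx":0,"ty":0,"tz":0,"wx":0,"wy":0,"wz":0},{"tx":0,"ty":0,"tz":0,"wx":0,"wy":0,"wz":0},{"tx":0,"ty":0,"tz":10,"wx":0,"wy":0,"wz":0},{"tx":0,"ty":0,"tz":20,"wx":0,"wy":0,"wz":0},{"tx":0,"ty":0,"tz":20,"wx":0,"wy":0,"wz":0},{"tx":-2,"ty":5,"tz":15,"wx":0,"wy":0,"wz":0},{"tx":-15,"ty":20,"tz":0,"wx":0,"wy":0,"wz":6.5},{"tx":-18,"ty":24,"tz":0,"wx":0,"wy":0,"wz":6.5},{"tx":-18,"ty":24,"tz":0,"wx":0,"wy":0,"wz":6.5},{"tx":-18,"ty":24,"tz":0,"wx":0,"wy":0,"wz":6.5},{"tx":-18,"ty":24,"tz":-10,"wx":0,"wy":0,"wz":6.5},{"tx":-18,"ty":24,"tz":-20,"wx":0,"wy":0,"wz":6.5}], hand=36)

```text
clock: 11.03
ee_pos: [0.5805, 0.1929, 0.3063]
ee_rot: [0.355, 0.935, 0.001, 0.002]
wrist_force: [0.5, 0.1, 1.0]
grip_width: 0.421
finger_force: 0.0
```

Emit:
step_arm(series=[{"tx":-16,"ty":21,"tz":-25,"wx":0,"wy":0,"wz":6.5},{"tx":-16,"ty":21,"tz":-25,"wx":0,"wy":0,"wz":6.5},{"tx":-16,"ty":21,"tz":-25,"wx":0,"wy":0,"wz":6.5},{"tx":-16,"ty":21,"tz":-25,"wx":0,"wy":0,"wz":6.5},{"tx":-16,"ty":21,"tz":-25,"wx":0,"wy":0,"wz":6.5},{"tx":0,"ty":0,"tz":-25,"wx":0,"wy":0,"wz":6.5},{"tx":0,"ty":0,"tz":-25,"wx":0,"wy":0,"wz":6.5},{"tx":0,"ty":0,"tz":0,"wx":0,"wy":0,"wz":5.5},{"tx":0,"ty":0,"tz":0,"wx":0,"wy":0,"wz":0}], hand=70)

```text
clock: 11.78
ee_pos: [0.4998, 0.2967, 0.128]
ee_rot: [-0.082, 0.997, -0.0, -0.001]
wrist_force: [-0.0, -0.2, 1.1]
grip_width: 0.82
finger_force: 0.0
```

```bash
python3 -c "
from h import *
look()
p,d=capture('wrist');np.save('w5.npy',d);cv2.imwrite('pics/w5.png',p);print(state()['ee_rot'])
for z in(.056,.04):
  s=(cv2.cvtColor(p,cv2.COLOR_BGR2HSV)[...,1]>110)
  print(plane('wrist',320,200,z))
"
```

```text
[499.8 296.7 173.8] theta 0.536 fx -0.03 [-0.  -0.2  1.1] 70.0 0.0
tip xyz,gap [  51.4 -179.1  100.6    1.4] [242.5 221.7 382.5 148.1] zf 43.9
[501.  297.  175.3] theta 0.547 fx -0.21 [-0.2 -0.2  0.2] 70.3 0.0
[-7.78223644e-02  9.96966837e-01  3.16460726e-04  8.39813361e-04]
[0.50174218 0.29816445 0.056     ]
[0.50621821 0.29890792 0.04      ]
```

View pics/w5.png

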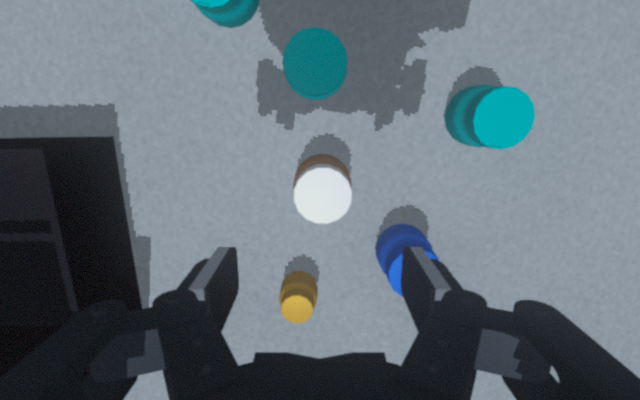

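Wrist view: white cap centred at (322,194), objective at (297,300), blue jar at (410,255) near the right finger but clear in 3D.

```bash
python3 -c "
from h import *
p=cv2.imread('pics/w5.png');m=(p.min(2)>190).astype(np.uint8);m[:,:280]=0;m[:,370:]=0;m[:150]=0;m[230:]=0
c=max(cv2.findContours(m,0,1)[0],key=cv2.contourArea);(u,v),r=cv2.minEnclosingCircle(c);print(u,v,r)
print(plane('wrist',u,v,.056)*1000,state()['ee_pos']*1000, r/347*182)
print('place tool xy', C-45*ex-10*ey)
"
```

```text
322.34210205078125 195.5 28.870933532714844
[498.10501342 299.32155573  56.        ] [501.09907005 296.98148015 129.69503775] 15.142679835602598
place tool xy [557.05623791  15.50690788]
```

Emit:
step_arm(series=[{"tx":-3,"ty":2,"tz":-20,"wx":0,"wy":0,"wz":0},{"tx":0,"ty":0,"tz":-20,"wx":0,"wy":0,"wz":0},{"tx":0,"ty":0,"tz":-20,"wx":0,"wy":0,"wz":0},{"tx":0,"ty":0,"tz":-20,"wx":0,"wy":0,"wz":0},{"tx":0,"ty":0,"tz":-20,"wx":0,"wy":0,"wz":0},{"tx":0,"ty":0,"tz":-15,"wx":0,"wy":0,"wz":0},{"tx":0,"ty":0,"tz":-15,"wx":0,"wy":0,"wz":0},{"tx":0,"ty":0,"tz":-10,"wx":0,"wy":0,"wz":0},{"tx":0,"ty":0,"tz":-8,"wx":0,"wy":0,"wz":0},{"tx":0,"ty":0,"tz":0,"wx":0,"wy":0,"wz":0}])

```text
clock: 12.77
ee_pos: [0.4972, 0.2985, -0.0201]
ee_rot: [-0.079, 0.997, -0.0, -0.0]
wrist_force: [0.4, -0.6, -0.3]
grip_width: 0.821
finger_force: 0.0
```

Emit:
step_arm(series=[{"tx":0,"ty":0,"tz":0,"wx":0,"wy":0,"wz":0},{"tx":0,"ty":0,"tz":0,"wx":0,"wy":0,"wz":0},{"tx":0,"ty":0,"tz":0,"wx":0,"wy":0,"wz":0},{"tx":0,"ty":0,"tz":0,"wx":0,"wy":0,"wz":0},{"tx":0,"ty":0,"tz":0,"wx":0,"wy":0,"wz":0}], hand=30, newtons=25)

```text
clock: 13.18
ee_pos: [0.4979, 0.299, -0.0185]
ee_rot: [-0.08, 0.997, 0.0, 0.001]
wrist_force: [-0.8, -0.8, 8.6]
grip_width: 0.548
finger_force: 26.1
```

Emit:
step_arm(series=[{"tx":0,"ty":0,"tz":5,"wx":0,"wy":0,"wz":0},{"tx":0,"ty":0,"tz":15,"wx":0,"wy":0,"wz":0},{"tx":0,"ty":0,"tz":25,"wx":0,"wy":0,"wz":0},{"tx":0,"ty":0,"tz":25,"wx":0,"wy":0,"wz":0},{"tx":0,"ty":0,"tz":25,"wx":0,"wy":0,"wz":0},{"tx":0,"ty":0,"tz":20,"wx":0,"wy":0,"wz":0},{"tx":0,"ty":0,"tz":0,"wx":0,"wy":0,"wz":0}])

```text
clock: 13.77
ee_pos: [0.4992, 0.2996, 0.1]
ee_rot: [-0.08, 0.997, 0.001, 0.003]
wrist_force: [0.8, 0.8, -0.6]
grip_width: 0.547
finger_force: 26.3
```

Emit:
step_arm(series=[{"tx":3,"ty":-12,"tz":0,"wx":0,"wy":0,"wz":0},{"tx":5,"ty":-24,"tz":0,"wx":0,"wy":0,"wz":0},{"tx":5,"ty":-24,"tz":0,"wx":0,"wy":0,"wz":0},{"tx":5,"ty":-25,"tz":0,"wx":0,"wy":0,"wz":0},{"tx":5,"ty":-25,"tz":0,"wx":0,"wy":0,"wz":0},{"tx":5,"ty":-25,"tz":0,"wx":0,"wy":0,"wz":0},{"tx":5,"ty":-25,"tz":0,"wx":0,"wy":0,"wz":0},{"tx":5,"ty":-25,"tz":0,"wx":0,"wy":0,"wz":0},{"tx":5,"ty":-25,"tz":0,"wx":0,"wy":0,"wz":0},{"tx":5,"ty":-25,"tz":0,"wx":0,"wy":0,"wz":0},{"tx":5,"ty":-25,"tz":0,"wx":0,"wy":0,"wz":0},{"tx":4,"ty":-13,"tz":0,"wx":0,"wy":0,"wz":0}])

```text
clock: 14.77
ee_pos: [0.5538, 0.0227, 0.0948]
ee_rot: [-0.079, 0.997, -0.0, -0.001]
wrist_force: [0.1, -0.3, -1.8]
grip_width: 0.548
finger_force: 26.3
```

```bash
python3 -c "
from h import *
look()
p,d=capture('wrist');s,e=capture('scene')
P=state()['ee_pos'][:2]*1000;print('chamber xy',(P-C)@ex,(P-C)@ey)
cv2.imwrite('pics/m6.png',cv2.resize(np.hstack([p[:,100:540],cv2.resize(s[100:250,210:375],(440,400))]),(800,364)))
"
```

```text
[553.8  22.7 140.6] theta 0.384 fx 0.08 [ 0.1 -0.3 -1.8] 46.8 26.300561050884426
tip xyz,gap [  51.1 -179.1  100.4    1.4] [242.5 221.7 382.5 148.2] zf 43.4
[554.4  23.4 140.8] theta 0.387 fx 0.22 [ 0.2  0.3 -1.6] 46.7 26.30219508195296
chamber xy -46.61585207901024 0.5978525139718999
```

View pics/m6.png

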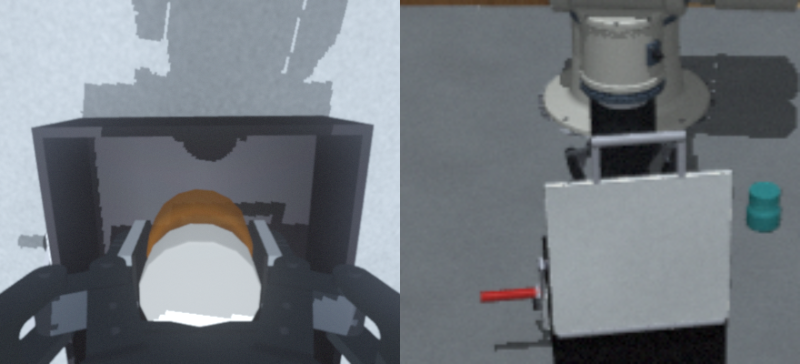

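Emit:
step_arm(series=[{"tx":0,"ty":0,"tz":-15,"wx":0,"wy":0,"wz":0},{"tx":0,"ty":0,"tz":-20,"wx":0,"wy":0,"wz":0},{"tx":0,"ty":0,"tz":-20,"wx":0,"wy":0,"wz":0},{"tx":0,"ty":0,"tz":-20,"wx":0,"wy":0,"wz":0},{"tx":0,"ty":0,"tz":-15,"wx":0,"wy":0,"wz":0},{"tx":0,"ty":0,"tz":-10,"wx":0,"wy":0,"wz":0},{"tx":0,"ty":0,"tz":-4,"wx":0,"wy":0,"wz":0},{"tx":0,"ty":0,"tz":-2,"wx":0,"wy":0,"wz":0},{"tx":0,"ty":0,"tz":0,"wx":0,"wy":0,"wz":0}])

```text
clock: 15.72
ee_pos: [0.5544, 0.0261, -0.0102]
ee_rot: [-0.08, 0.997, 0.0, 0.0]
wrist_force: [-0.1, -0.4, -0.9]
grip_width: 0.545
finger_force: 26.3
```

Emit:
step_arm(series=[{"tx":0,"ty":0,"tz":-1,"wx":0,"wy":0,"wz":0},{"tx":0,"ty":0,"tz":-1,"wx":0,"wy":0,"wz":0},{"tx":0,"ty":0,"tz":0,"wx":0,"wy":0,"wz":0}])

```text
clock: 15.97
ee_pos: [0.5546, 0.0257, -0.012]
ee_rot: [-0.08, 0.997, -0.0, 0.0]
wrist_force: [0.9, 0.2, -1.2]
grip_width: 0.548
finger_force: 26.3
```

Emit:
step_arm(series=[{"tx":0,"ty":0,"tz":-0.7,"wx":0,"wy":0,"wz":0},{"tx":0,"ty":0,"tz":-0.5,"wx":0,"wy":0,"wz":0},{"tx":0,"ty":0,"tz":0,"wx":0,"wy":0,"wz":0}])

```text
clock: 16.22
ee_pos: [0.5546, 0.0257, -0.0125]
ee_rot: [-0.08, 0.997, -0.0, 0.001]
wrist_force: [-4.4, 0.7, 18.4]
grip_width: 0.546
finger_force: 28.1
```

The jar is standing on the floor (18 N contact). Releasing and rising, then going round to the pin.

Emit:
step_arm(series=[{"tx":0,"ty":0,"tz":0.8,"wx":0,"wy":0,"wz":0},{"tx":0,"ty":0,"tz":0,"wx":0,"wy":0,"wz":0},{"tx":0,"ty":0,"tz":0,"wx":0,"wy":0,"wz":0},{"tx":0,"ty":0,"tz":5,"wx":0,"wy":0,"wz":0},{"tx":0,"ty":0,"tz":20,"wx":0,"wy":0,"wz":0},{"tx":0,"ty":0,"tz":25,"wx":0,"wy":0,"wz":0},{"tx":0,"ty":0,"tz":25,"wx":0,"wy":0,"wz":0},{"tx":0,"ty":0,"tz":25,"wx":0,"wy":0,"wz":0},{"tx":0,"ty":0,"tz":25,"wx":0,"wy":0,"wz":0},{"tx":0,"ty":0,"tz":25,"wx":0,"wy":0,"wz":0},{"tx":0,"ty":0,"tz":22,"wx":0,"wy":0,"wz":0},{"tx":0,"ty":0,"tz":0,"wx":0,"wy":0,"wz":0}], hand=66)

```text
clock: 17.22
ee_pos: [0.5563, 0.0256, 0.1636]
ee_rot: [-0.08, 0.997, -0.0, 0.003]
wrist_force: [1.7, 0.9, 1.2]
grip_width: 0.772
finger_force: 0.0
```

```bash
python3 -c "
from h import *
look()
p,d=capture('wrist');cv2.imwrite('pics/w7.png',p)
m=(p.min(2)>150).astype(np.uint8);m[:, :230]=0;m[:,410:]=0
hsv=cv2.cvtColor(p,cv2.COLOR_BGR2HSV);a=((hsv[...,0]>5)&(hsv[...,0]<25)&(hsv[...,1]>90)&(hsv[...,2]>40)).astype(np.uint8)
n,l,s,c=cv2.connectedComponentsWithStats(a);k=1+np.argmax(s[1:,4]);print('amber',s[k],c[k])
def ch(u,v):
  P=dep('wrist',d,u,v)*1000;return [round(float(x),1) for x in((P[:2]-C)@ex,(P[:2]-C)@ey,P[2])]
u,v=c[k]
for dv in(-10,0,10,20,30,40,50,60): print(int(v)+dv,p[int(v)+dv,int(u)],ch(u,v+dv))
"
```

```text
[556.3  25.6 209.4] theta 0.73 fx 1.82 [1.7 0.9 1.2] 65.9 0.0
tip xyz,gap [  51.3 -179.1  100.4    1.4] [242.5 221.7 382.5 148.1] zf 43.6
[554.6  25.7 205.8] theta 0.71 fx -0.51 [-0.5  0.2 -1.3] 65.8 0.0
amber [562 256  50  36 938] [589.58955224 274.53624733]
264 [103 136 154] [30.5, 252.8, 39.2]
274 [124 212 242] [36.9, 248.6, 46.6]
284 [123 211 240] [47.3, 251.1, 46.3]
294 [224 214 203] [85.4, 293.8, 0.8]
304 [224 212 202] [97.7, 296.4, 0.8]
314 [223 212 201] [110.5, 299.4, 0.6]
324 [222 212 200] [123.4, 302.4, 0.5]
334 [223 212 200] [136.7, 305.5, 0.2]
```

```bash
python3 -c "
from h import *
p,d=capture('wrist');T=np.array(calibration('wrist')['cam_to_world']);K=np.array(calibration('wrist')['K'])
v,u=np.mgrid[0:400,0:640];X=np.stack([(u-K[0,2])/K[0,0]*d,(v-K[1,2])/K[1,1]*d,d],-1)@T[:3,:3].T+T[:3,3]
X*=1000;x=(X[...,:2]-C)@ex;y=(X[...,:2]-C)@ey;z=X[...,2]
m=(d>0)&(abs(x)<89)&(abs(y)<94)&(z>57)&(z<66)
print(m.sum(),x[m].mean(),y[m].mean(),np.median(z[m]),x[m].min(),x[m].max(),y[m].min(),y[m].max(),p[m].mean(0))
"
```

```text
3856 -8.01832264281073 -9.965740630217798 62.837129408484074 -88.96989064804293 87.9265687615088 -93.6867820899303 93.9977856968939 [166.57883817 164.13511411 163.59439834]
```

Emit:
step_arm(series=[{"tx":2,"ty":-12,"tz":0,"wx":0,"wy":0,"wz":-6.9},{"tx":2.3,"ty":-14,"tz":0,"wx":0,"wy":0,"wz":-6.9},{"tx":2.3,"ty":-14,"tz":0,"wx":0,"wy":0,"wz":-6.9},{"tx":2.3,"ty":-14,"tz":0,"wx":0,"wy":0,"wz":-6.9},{"tx":2.3,"ty":-14,"tz":0,"wx":0,"wy":0,"wz":-6.9},{"tx":2.3,"ty":-14,"tz":0,"wx":0,"wy":0,"wz":-6.9},{"tx":2.3,"ty":-14,"tz":0,"wx":0,"wy":0,"wz":-6.9},{"tx":2.3,"ty":-14,"tz":0,"wx":0,"wy":0,"wz":-6.9},{"tx":2.3,"ty":-14,"tz":0,"wx":0,"wy":0,"wz":-6.9},{"tx":2.3,"ty":-14,"tz":0,"wx":0,"wy":0,"wz":-6.9},{"tx":2.3,"ty":-14,"tz":0,"wx":0,"wy":0,"wz":-6.9},{"tx":2,"ty":-10,"tz":0,"wx":0,"wy":0,"wz":-6.9}], hand=36)

```text
clock: 18.42
ee_pos: [0.5807, -0.1372, 0.1578]
ee_rot: [0.602, 0.799, -0.0, -0.001]
wrist_force: [-0.3, -0.2, 0.1]
grip_width: 0.421
finger_force: 0.0
```

Emit:
step_arm(series=[{"tx":14,"ty":2.5,"tz":0,"wx":0,"wy":0,"wz":-6.8},{"tx":15,"ty":2.5,"tz":0,"wx":0,"wy":0,"wz":0},{"tx":15,"ty":2.5,"tz":0,"wx":0,"wy":0,"wz":0},{"tx":15,"ty":2.5,"tz":0,"wx":0,"wy":0,"wz":0},{"tx":15,"ty":2.5,"tz":0,"wx":0,"wy":0,"wz":0},{"tx":14,"ty":2.5,"tz":0,"wx":0,"wy":0,"wz":0},{"tx":0,"ty":0,"tz":-20,"wx":0,"wy":0,"wz":0},{"tx":0,"ty":0,"tz":0,"wx":0,"wy":0,"wz":0}])

```text
clock: 19.08
ee_pos: [0.6677, -0.1206, 0.1347]
ee_rot: [0.646, 0.764, -0.001, -0.003]
wrist_force: [-1.5, -0.8, -1.1]
grip_width: 0.416
finger_force: 0.0
```

```bash
python3 -c "
from h import *
P=state()['ee_pos']*1000;print(P,(P[:2]-C)@ex,(P[:2]-C)@ey)
p,d=capture('wrist');s,e=capture('scene');cv2.imwrite('pics/w8.png',p)
a=p.astype(int);m=((a[...,2]>80)&(a[...,1]<60)&(a[...,0]<70)).astype(np.uint8)
c=max(cv2.findContours(m,0,1)[0],key=cv2.contourArea);r=cv2.minAreaRect(c)
for q in cv2.boxPoints(r):
  Q=plane('wrist',*q,.1065)*1000;print(q.round(),((Q[:2]-C)@ex).round(1),((Q[:2]-C)@ey).round(1))
"
```

```text
[ 667.68851689 -120.58876002  134.74094043] 42.18451695883508 -162.18538686461076
[326. 168.] 45.4 -131.8
[326. 141.] 45.3 -116.0
[332. 141.] 48.7 -116.0
[332. 168.] 48.9 -131.8
```

```bash
python3 -c "
from h import *
p,d=capture('wrist');print(state()['ee_pos'])
for v in(145,160,180,200,220):
  a=p[v].astype(int);k=np.nonzero((a[:,2]>1.8*a[:,1])&(a[:,2]>40))[0];k=k[(k>250)&(k<420)]
  if len(k):
    f=lambda u:[round(float(t),1) for t in (lambda Q:((Q[:2]-C)@ex,(Q[:2]-C)@ey))(plane('wrist',u,v,.1)*1000)]
    g=lambda u:(lambda Q:round(Q[2]*1000,1))(dep('wrist',d,u,v))
    print(v,k.min(),k.max(),f(k.min()-.5),f(k.max()+.5),g(k.mean()))
"
```

```text
[ 0.6685372  -0.12128255  0.13862731]
145 325 342 [45.1, -119.5] [55.9, -119.4] 111.3
160 325 342 [45.1, -128.6] [56.1, -128.5] 110.5
180 325 342 [45.2, -141.0] [56.3, -141.0] 111.3
200 325 341 [45.3, -153.8] [56.0, -153.8] 109.8
220 325 341 [45.4, -167.1] [56.3, -167.0] 113.3
```

Emit:
step_arm(series=[{"tx":0,"ty":0,"tz":-20,"wx":0,"wy":0,"wz":0},{"tx":0,"ty":0,"tz":-20,"wx":0,"wy":0,"wz":0},{"tx":0,"ty":0,"tz":-20,"wx":0,"wy":0,"wz":0},{"tx":0,"ty":0,"tz":-15,"wx":0,"wy":0,"wz":0},{"tx":0,"ty":0,"tz":-8,"wx":0,"wy":0,"wz":0},{"tx":0,"ty":0,"tz":0,"wx":0,"wy":0,"wz":0}])

```text
clock: 19.73
ee_pos: [0.6683, -0.1212, 0.0551]
ee_rot: [0.646, 0.763, -0.0, -0.001]
wrist_force: [-0.0, -0.3, 0.3]
grip_width: 0.423
finger_force: 0.0
```

Emit:
step_arm(series=[{"tx":-3,"ty":-0.5,"tz":1,"wx":0,"wy":0,"wz":0},{"tx":-2,"ty":-0.3,"tz":1,"wx":0,"wy":0,"wz":0},{"tx":-2,"ty":-0.3,"tz":1,"wx":0,"wy":0,"wz":0}])

```text
clock: 19.98
ee_pos: [0.663, -0.1227, 0.0607]
ee_rot: [0.646, 0.763, 0.001, 0.001]
wrist_force: [4.4, 1.3, 0.2]
grip_width: 0.422
finger_force: 2.1
```

```bash
python3 -c "
from h import *
look()"
```

```text
[ 663.  -122.7  106.5] theta 0.411 fx 4.54 [4.4 1.3 0.2] 36.1 2.1486078947782516
tip xyz,gap [  49.7 -147.5  100.7    9.1] [252.5 220.3 368.5 151.2] zf 42.3
[ 663.1 -122.7  106.4] theta 0.41 fx 4.09 [ 4.2 -0.3  2.1] 36.2 2.0327505469322205
```

Emit:
step_arm(series=[{"tx":-1.5,"ty":-0.2,"tz":1,"wx":0,"wy":0,"wz":0},{"tx":-1.5,"ty":-0.2,"tz":1,"wx":0,"wy":0,"wz":0},{"tx":-1.5,"ty":-0.2,"tz":1,"wx":0,"wy":0,"wz":0},{"tx":-1.5,"ty":-0.2,"tz":1,"wx":0,"wy":0,"wz":0}])

```text
clock: 20.42
ee_pos: [0.6584, -0.1235, 0.0647]
ee_rot: [0.646, 0.763, 0.001, 0.002]
wrist_force: [7.7, 0.5, 6.1]
grip_width: 0.424
finger_force: 4.1
```

Emit:
step_arm(series=[{"tx":-2,"ty":-0.3,"tz":1,"wx":0,"wy":0,"wz":0},{"tx":-2,"ty":-0.3,"tz":1,"wx":0,"wy":0,"wz":0},{"tx":-2,"ty":-0.3,"tz":1,"wx":0,"wy":0,"wz":0}])

```text
clock: 20.67
ee_pos: [0.6519, -0.1244, 0.0675]
ee_rot: [0.646, 0.763, 0.001, 0.002]
wrist_force: [6.7, 1.1, 5.1]
grip_width: 0.426
finger_force: 3.2
```

Emit:
step_arm(series=[{"tx":-2,"ty":-0.3,"tz":1,"wx":0,"wy":0,"wz":0},{"tx":-2,"ty":-0.3,"tz":1,"wx":0,"wy":0,"wz":0},{"tx":-2,"ty":-0.3,"tz":1,"wx":0,"wy":0,"wz":0}])

```text
clock: 20.92
ee_pos: [0.6458, -0.1253, 0.0705]
ee_rot: [0.646, 0.763, 0.001, 0.002]
wrist_force: [6.0, 0.5, 4.2]
grip_width: 0.42
finger_force: 3.0
```

```bash
cat >> h.py <<'E'
def pinw(zc=.11):
    P=state()['ee_pos']*1000;p,d=capture('wrist');o=[]
    for v in range(100,260,20):
        a=p[v].astype(int);k=np.nonzero((a[:,2]>1.8*a[:,1])&(a[:,2]>40))[0];k=k[(k>250)&(k<420)]
        if len(k)>8:
            Q=[plane('wrist',u,v,zc)*1000 for u in(k.min()-.5,k.max()+.5)];z=dep('wrist',d,int(k.mean()),v)[2]*1000
            o.append([v]+[round(float((q[:2]-C)@ex),1) for q in Q]+[round(float(z),1)])
    print("tool",((P[:2]-C)@ex).round(1),P[2].round(1),o)
E
python3 -c "
from h import *
th();pinw()"
```

```text
[ 645.8 -125.3  116.3] theta 0.431 fx 6.05 [6.  0.5 4.2] 35.9 2.990025356411934
tool 19.8 70.5 [[160, 25.8, 37.6, 124.2], [180, 25.6, 37.6, 123.2], [200, 25.7, 37.9, 122.3], [220, 25.9, 37.9, 123.8], [240, 25.6, 37.8, 123.1]]
```

Emit:
step_arm(series=[{"tx":-2,"ty":-0.3,"tz":0.8,"wx":0,"wy":0,"wz":0},{"tx":-2,"ty":-0.3,"tz":0.8,"wx":0,"wy":0,"wz":0},{"tx":-2,"ty":-0.3,"tz":0.8,"wx":0,"wy":0,"wz":0},{"tx":-2,"ty":-0.3,"tz":0.8,"wx":0,"wy":0,"wz":0},{"tx":-1,"ty":-0.2,"tz":0.5,"wx":0,"wy":0,"wz":0}])

```text
clock: 21.38
ee_pos: [0.6363, -0.1266, 0.0739]
ee_rot: [0.646, 0.763, 0.001, 0.001]
wrist_force: [4.8, 0.5, 4.1]
grip_width: 0.425
finger_force: 2.7
```

```bash
python3 -c "
from h import *
th();pinw(.115)"
```

```text
[ 636.3 -126.6  119.7] theta 0.419 fx 4.81 [4.8 0.5 4.1] 36.3 2.6626673340797424
tool 10.2 73.9 [[180, 16.1, 28.3, 128.2], [200, 16.2, 28.2, 128.2], [220, 16.3, 28.2, 127.5], [240, 16.1, 28.2, 126.9]]
```

The pin is now at x=22 mm and past 2.05. Backing the finger off and rising.

Emit:
step_arm(series=[{"tx":2,"ty":0.3,"tz":0,"wx":0,"wy":0,"wz":0},{"tx":3,"ty":0.5,"tz":0,"wx":0,"wy":0,"wz":0},{"tx":0,"ty":0,"tz":8,"wx":0,"wy":0,"wz":0},{"tx":0,"ty":0,"tz":20,"wx":0,"wy":0,"wz":0},{"tx":-5,"ty":0,"tz":30,"wx":0,"wy":0,"wz":0},{"tx":-5,"ty":0,"tz":35,"wx":0,"wy":0,"wz":0},{"tx":-5,"ty":0,"tz":35,"wx":0,"wy":0,"wz":0},{"tx":-5,"ty":0,"tz":35,"wx":0,"wy":0,"wz":0},{"tx":0,"ty":0,"tz":35,"wx":0,"wy":0,"wz":0},{"tx":0,"ty":0,"tz":35,"wx":0,"wy":0,"wz":0},{"tx":0,"ty":0,"tz":30,"wx":0,"wy":0,"wz":0},{"tx":0,"ty":0,"tz":8,"wx":0,"wy":0,"wz":0}])

```text
clock: 22.43
ee_pos: [0.6213, -0.1259, 0.3497]
ee_rot: [0.646, 0.763, 0.001, 0.003]
wrist_force: [1.0, 0.2, -0.3]
grip_width: 0.42
finger_force: 0.0
```

```bash
python3 -c "
from h import *
s,t=look()
d=capture('top')[1];K=np.array(calibration('top')['K']);T=np.array(calibration('top')['cam_to_world'])
v,u=np.mgrid[0:400,0:640];X=(np.stack([(u-K[0,2])/K[0,0]*d,(v-K[1,2])/K[1,1]*d,d],-1)@T[:3,:3].T+T[:3,3])*1000
x=(X[...,:2]-C)@ex;y=(X[...,:2]-C)@ey;z=X[...,2]
m=(d>0)&(abs(y)<60)&(x>0)&(x<130)&(z>90)&(z<350)
print('lid top pts',m.sum())
for lo in range(100,350,25):
  k=m&(z>=lo)&(z<lo+25)
  if k.sum():print(lo,k.sum(),np.median(x[k]).round(1),np.median(z[k]).round(1))
k=m&(z>290);print('bar y',y[k].min() if k.any() else 0,y[k].max() if k.any() else 0)
"
```

```text
[ 621.3 -125.9  395.5] theta 1.246 fx 1.03 [ 1.   0.2 -0.3] 35.9 0.0
tip xyz,gap [  22.8 -177.9  118.     0.3] [242.5 210.6 385.5 158.1] zf 43.0
[ 620.8 -125.7  391.9] theta 1.242 fx -0.22 [-0.  -1.2 -0.6] 35.9 0.0
lid top pts 600
100 33 91.1 113.4
125 28 87.5 137.9
150 38 84.1 161.0
175 34 80.2 187.7
200 41 76.6 212.3
225 43 72.5 240.2
250 82 69.6 268.2
275 4 66.8 278.2
300 286 64.2 319.1
bar y -50.11217763666237 47.58615348552052
```

Emit:
step_arm(series=[{"tx":5.5,"ty":21,"tz":0,"wx":0,"wy":0,"wz":0},{"tx":5.5,"ty":21,"tz":0,"wx":0,"wy":0,"wz":0},{"tx":5.5,"ty":21,"tz":0,"wx":0,"wy":0,"wz":0},{"tx":5.5,"ty":21,"tz":0,"wx":0,"wy":0,"wz":0},{"tx":5.5,"ty":21,"tz":0,"wx":0,"wy":0,"wz":0},{"tx":5.5,"ty":21,"tz":0,"wx":0,"wy":0,"wz":0},{"tx":5.5,"ty":21,"tz":0,"wx":0,"wy":0,"wz":0},{"tx":5.5,"ty":22,"tz":0,"wx":0,"wy":0,"wz":0},{"tx":0,"ty":0,"tz":0,"wx":0,"wy":0,"wz":0}])

```text
clock: 23.33
ee_pos: [0.664, 0.047, 0.3413]
ee_rot: [0.645, 0.764, -0.001, -0.002]
wrist_force: [0.6, 0.1, -0.1]
grip_width: 0.417
finger_force: 0.0
```

```bash
python3 -c "
from h import *
P=state()['ee_pos']*1000;print(P);p,d=capture('wrist');print(state()['ee_pos'])
T=np.array(calibration('wrist')['cam_to_world']);K=np.array(calibration('wrist')['K'])
v,u=np.mgrid[0:400,0:640];X=(np.stack([(u-K[0,2])/K[0,0]*d,(v-K[1,2])/K[1,1]*d,d],-1)@T[:3,:3].T+T[:3,3])*1000
x=(X[...,:2]-C)@ex;y=(X[...,:2]-C)@ey;z=X[...,2]
m=(d>0)&(y>17)&(y<38)&(z>305)&(z<325)&(abs(x-66)<25)&(p.min(2)>90)
print(m.sum(),x[m].min(),x[m].max(),np.median(x[m]),np.percentile(z[m],[5,50,95]))
"
```

```text
[663.96824546  47.02037256 341.31160696]
[0.66368856 0.04524996 0.3414234 ]
752 57.51188853327733 69.24821898913437 63.35013729185958 [316.52091696 319.90596773 321.48286925]
```

Emit:
step_arm(series=[{"tx":-1.7,"ty":-2,"tz":-20,"wx":0,"wy":0,"wz":0},{"tx":0,"ty":0,"tz":-20,"wx":0,"wy":0,"wz":0},{"tx":0,"ty":0,"tz":-20,"wx":0,"wy":0,"wz":0},{"tx":0,"ty":0,"tz":-13,"wx":0,"wy":0,"wz":0},{"tx":0,"ty":0,"tz":0,"wx":0,"wy":0,"wz":0}])

```text
clock: 23.8
ee_pos: [0.6603, 0.0406, 0.2665]
ee_rot: [0.646, 0.763, -0.002, -0.003]
wrist_force: [-0.3, -0.3, 0.5]
grip_width: 0.422
finger_force: 0.0
```

Emit:
step_arm(series=[{"tx":0,"ty":0,"tz":0,"wx":0,"wy":0,"wz":0},{"tx":0,"ty":0,"tz":0,"wx":0,"wy":0,"wz":0},{"tx":0,"ty":0,"tz":0,"wx":0,"wy":0,"wz":0},{"tx":0,"ty":0,"tz":0,"wx":0,"wy":0,"wz":0}], hand=0, newtons=20)

```text
clock: 24.13
ee_pos: [0.6629, 0.041, 0.2715]
ee_rot: [0.646, 0.763, 0.0, 0.001]
wrist_force: [1.4, -2.8, -2.0]
grip_width: 0.127
finger_force: 21.1
```

```bash
python3 -c "
from h import *
th()
print(arc(np.arange(1.42,-.01,-.04)).tolist())"
```

```text
[662.9  41.  317.3] theta 1.42 fx 0.95 [ 1.4 -2.8 -2. ] 10.9 21.125808656215668
[[-9.2, -1.5, -1.4], [-9.1, -1.5, -1.8], [-9.0, -1.5, -2.2], [-8.9, -1.5, -2.5], [-8.8, -1.4, -2.9], [-8.7, -1.4, -3.2], [-8.6, -1.4, -3.6], [-8.4, -1.4, -3.9], [-8.3, -1.4, -4.3], [-8.1, -1.3, -4.6], [-7.9, -1.3, -4.9], [-7.7, -1.3, -5.2], [-7.5, -1.2, -5.6], [-7.3, -1.2, -5.8], [-7.0, -1.2, -6.1], [-6.8, -1.1, -6.4], [-6.5, -1.1, -6.7], [-6.2, -1.0, -6.9], [-6.0, -1.0, -7.2], [-5.7, -0.9, -7.4], [-5.4, -0.9, -7.7], [-5.1, -0.8, -7.9], [-4.8, -0.8, -8.1], [-4.4, -0.7, -8.3], [-4.1, -0.7, -8.4], [-3.8, -0.6, -8.6], [-3.4, -0.6, -8.7], [-3.1, -0.5, -8.9], [-2.7, -0.4, -9.0], [-2.4, -0.4, -9.1], [-2.0, -0.3, -9.2], [-1.7, -0.3, -9.3], [-1.3, -0.2, -9.3], [-0.9, -0.2, -9.4], [-0.5, -0.1, -9.4]]
```

Gripped. Lowering along the arc, checking the force as it goes.

Emit:
step_arm(series=[{"tx":-4.6,"ty":-0.8,"tz":-0.7,"wx":0,"wy":0,"wz":0},{"tx":-9.2,"ty":-1.5,"tz":-1.6,"wx":0,"wy":0,"wz":0},{"tx":-9,"ty":-1.5,"tz":-2.0,"wx":0,"wy":0,"wz":0},{"tx":-9,"ty":-1.5,"tz":-2.4,"wx":0,"wy":0,"wz":0},{"tx":-8.9,"ty":-1.4,"tz":-2.7,"wx":0,"wy":0,"wz":0},{"tx":0,"ty":0,"tz":0,"wx":0,"wy":0,"wz":0}])

```text
clock: 24.63
ee_pos: [0.6206, 0.0341, 0.2621]
ee_rot: [0.646, 0.763, -0.0, 0.0]
wrist_force: [-1.2, -3.8, 1.8]
grip_width: 0.131
finger_force: 21.3
```

```bash
python3 -c "
from h import *
look()"
```

```text
[620.6  34.1 307.9] theta 1.237 fx -1.78 [-1.2 -3.8  1.8] 11.2 21.31641447544098
tip xyz,gap [   0.8 -178.8  123.3    1.8] [241.5 204.6 387.5 166.6] zf 43.5
[621.7  34.3 308.2] theta 1.241 fx -2.77 [-2.1 -4.5  7.9] 11.2 21.884765625
```

Emit:
step_arm(series=[{"tx":-8.7,"ty":-1.4,"tz":-3.1,"wx":0,"wy":0,"wz":0},{"tx":-8.6,"ty":-1.4,"tz":-3.4,"wx":0,"wy":0,"wz":0},{"tx":-8.5,"ty":-1.4,"tz":-3.7,"wx":0,"wy":0,"wz":0},{"tx":-8.3,"ty":-1.4,"tz":-4.1,"wx":0,"wy":0,"wz":0},{"tx":-8.2,"ty":-1.3,"tz":-4.4,"wx":0,"wy":0,"wz":0},{"tx":-8.0,"ty":-1.3,"tz":-4.7,"wx":0,"wy":0,"wz":0},{"tx":-7.8,"ty":-1.3,"tz":-5.1,"wx":0,"wy":0,"wz":0},{"tx":-7.6,"ty":-1.2,"tz":-5.4,"wx":0,"wy":0,"wz":0},{"tx":0,"ty":0,"tz":0,"wx":0,"wy":0,"wz":0}])

```text
clock: 25.48
ee_pos: [0.5551, 0.0236, 0.2271]
ee_rot: [0.646, 0.763, -0.001, -0.0]
wrist_force: [0.6, -6.0, -0.9]
grip_width: 0.131
finger_force: 21.4
```

```bash
python3 -c "
from h import *
th()"
```

```text
[555.1  23.6 272.9] theta 0.922 fx -0.41 [ 0.6 -6.  -0.9] 11.2 21.44086092710495
```

Emit:
step_arm(series=[{"tx":-7.4,"ty":-1.4,"tz":-5.7,"wx":0,"wy":0,"wz":0},{"tx":-7.1,"ty":-1.4,"tz":-6.0,"wx":0,"wy":0,"wz":0},{"tx":-6.9,"ty":-1.3,"tz":-6.3,"wx":0,"wy":0,"wz":0},{"tx":-6.6,"ty":-1.2,"tz":-6.5,"wx":0,"wy":0,"wz":0},{"tx":-6.4,"ty":-1.1,"tz":-6.8,"wx":0,"wy":0,"wz":0},{"tx":-6.1,"ty":-1,"tz":-7.1,"wx":0,"wy":0,"wz":0},{"tx":-5.8,"ty":-1,"tz":-7.3,"wx":0,"wy":0,"wz":0},{"tx":-5.5,"ty":-0.9,"tz":-7.5,"wx":0,"wy":0,"wz":0},{"tx":-5.2,"ty":-0.9,"tz":-7.8,"wx":0,"wy":0,"wz":0},{"tx":-4.9,"ty":-0.8,"tz":-8.0,"wx":0,"wy":0,"wz":0},{"tx":0,"ty":0,"tz":0,"wx":0,"wy":0,"wz":0}])

```text
clock: 26.4
ee_pos: [0.493, 0.0128, 0.157]
ee_rot: [0.646, 0.763, -0.001, -0.001]
wrist_force: [1.3, 1.9, -4.3]
grip_width: 0.132
finger_force: 21.4
```

```bash
python3 -c "
from h import *
th()"
```

```text
[493.   12.8 202.8] theta 0.524 fx 1.57 [ 1.3  1.9 -4.3] 11.3 21.379194259643555
```

Emit:
step_arm(series=[{"tx":-4.6,"ty":-0.7,"tz":-8.2,"wx":0,"wy":0,"wz":0},{"tx":-4.2,"ty":-0.7,"tz":-8.4,"wx":0,"wy":0,"wz":0},{"tx":-3.9,"ty":-0.6,"tz":-8.5,"wx":0,"wy":0,"wz":0},{"tx":-3.6,"ty":-0.6,"tz":-8.7,"wx":0,"wy":0,"wz":0},{"tx":-3.2,"ty":-0.5,"tz":-8.8,"wx":0,"wy":0,"wz":0},{"tx":-2.9,"ty":-0.5,"tz":-8.9,"wx":0,"wy":0,"wz":0},{"tx":-2.5,"ty":-0.4,"tz":-9.0,"wx":0,"wy":0,"wz":0},{"tx":-2.2,"ty":-0.4,"tz":-9.1,"wx":0,"wy":0,"wz":0},{"tx":-1.8,"ty":-0.3,"tz":-9.2,"wx":0,"wy":0,"wz":0},{"tx":-1.5,"ty":-0.2,"tz":-9.3,"wx":0,"wy":0,"wz":0},{"tx":0,"ty":0,"tz":0,"wx":0,"wy":0,"wz":0}])

```text
clock: 27.32
ee_pos: [0.4633, 0.0079, 0.0693]
ee_rot: [0.646, 0.763, -0.001, -0.001]
wrist_force: [-0.4, -0.9, -2.1]
grip_width: 0.126
finger_force: 22.3
```

```bash
python3 -c "
from h import *
th()"
```

```text
[463.3   7.9 115.1] theta 0.13 fx -0.51 [-0.4 -0.9 -2.1] 10.7 22.28894144296646
```

Emit:
step_arm(series=[{"tx":-0.6,"ty":-0.1,"tz":-5,"wx":0,"wy":0,"wz":0},{"tx":-0.5,"ty":-0.1,"tz":-4,"wx":0,"wy":0,"wz":0},{"tx":-0.4,"ty":-0.1,"tz":-4,"wx":0,"wy":0,"wz":0},{"tx":-0.3,"ty":0,"tz":-3,"wx":0,"wy":0,"wz":0},{"tx":-0.2,"ty":0,"tz":-3,"wx":0,"wy":0,"wz":0},{"tx":-0.2,"ty":0,"tz":-3,"wx":0,"wy":0,"wz":0},{"tx":-0.1,"ty":0,"tz":-2,"wx":0,"wy":0,"wz":0},{"tx":0,"ty":0,"tz":0,"wx":0,"wy":0,"wz":0}])

```text
clock: 27.98
ee_pos: [0.4614, 0.0076, 0.0461]
ee_rot: [0.646, 0.764, -0.0, -0.0]
wrist_force: [-4.1, -5.2, -3.6]
grip_width: 0.128
finger_force: 22.6
```

Emit:
step_arm(series=[{"tx":0,"ty":0,"tz":-1.5,"wx":0,"wy":0,"wz":0},{"tx":0,"ty":0,"tz":-1.5,"wx":0,"wy":0,"wz":0},{"tx":0,"ty":0,"tz":0,"wx":0,"wy":0,"wz":0}])

```text
clock: 28.23
ee_pos: [0.4612, 0.0076, 0.0432]
ee_rot: [0.646, 0.764, -0.0, -0.0]
wrist_force: [-4.4, -4.4, -2.4]
grip_width: 0.131
finger_force: 22.6
```

Emit:
step_arm(series=[{"tx":0,"ty":0,"tz":-1.5,"wx":0,"wy":0,"wz":0},{"tx":0,"ty":0,"tz":-1,"wx":0,"wy":0,"wz":0},{"tx":0,"ty":0,"tz":-1,"wx":0,"wy":0,"wz":0},{"tx":0,"ty":0,"tz":0,"wx":0,"wy":0,"wz":0}])

```text
clock: 28.57
ee_pos: [0.4611, 0.0076, 0.0397]
ee_rot: [0.646, 0.764, -0.0, -0.0]
wrist_force: [-4.4, -5.0, -1.8]
grip_width: 0.133
finger_force: 22.7
```

Emit:
step_arm(series=[{"tx":0,"ty":0,"tz":-1,"wx":0,"wy":0,"wz":0},{"tx":0,"ty":0,"tz":0,"wx":0,"wy":0,"wz":0}])

```text
clock: 28.73
ee_pos: [0.4612, 0.0076, 0.0393]
ee_rot: [0.646, 0.764, -0.0, -0.0]
wrist_force: [-8.9, -6.0, 15.7]
grip_width: 0.134
finger_force: 24.3
```

Firm contact, 16 N at the shut height. Opening and rising clear, then checking.

Emit:
step_arm(series=[{"tx":0,"ty":0,"tz":0,"wx":0,"wy":0,"wz":0},{"tx":0,"ty":0,"tz":0,"wx":0,"wy":0,"wz":0},{"tx":0,"ty":0,"tz":0,"wx":0,"wy":0,"wz":0},{"tx":0,"ty":0,"tz":10,"wx":0,"wy":0,"wz":0},{"tx":0,"ty":0,"tz":20,"wx":0,"wy":0,"wz":0},{"tx":0,"ty":0,"tz":25,"wx":0,"wy":0,"wz":0},{"tx":-5,"ty":0,"tz":25,"wx":0,"wy":0,"wz":0},{"tx":-15,"ty":-20,"tz":20,"wx":0,"wy":0,"wz":0},{"tx":-15,"ty":-30,"tz":10,"wx":0,"wy":0,"wz":0},{"tx":-15,"ty":-30,"tz":0,"wx":0,"wy":0,"wz":0},{"tx":-10,"ty":-30,"tz":0,"wx":0,"wy":0,"wz":0},{"tx":0,"ty":0,"tz":0,"wx":0,"wy":0,"wz":0}], hand=36)

```text
clock: 29.73
ee_pos: [0.4007, -0.106, 0.1494]
ee_rot: [0.647, 0.763, -0.0, 0.001]
wrist_force: [0.7, -0.1, -0.9]
grip_width: 0.42
finger_force: 0.0
```

```bash
python3 -c "
from h import *
s,e=capture('scene');t,d=capture('top');print(tri(s,t))
D0=np.load('top0.npy');m=np.zeros_like(d,bool);m[150:180,290:340]=1
lid=(d>0)&(D0>0);
for r,c in((145,320),(170,318),(195,320),(215,325)): 
  a=np.s_[r-4:r+5,c-8:c+9];print(r,np.mean(d[a])-np.mean(D0[a]))
for n,(x0,x1,y0,y1) in dict(obj=(205,228,175,200),mailer=(440,470,235,280)).items():
  f=lambda p:cv2.moments((cv2.cvtColor(p[y0:y1,x0:x1],cv2.COLOR_BGR2HSV)[...,1]>110).astype(np.uint8))
  A,B=f(cv2.imread('pics/top0.png')),f(t);print(n,A['m10']/A['m00']-B['m10']/B['m00'],A['m01']/A['m00']-B['m01']/B['m00'])
cv2.imwrite('pics/end.png',np.vstack([s[150:260,200:460],t[120:230,180:440]]).repeat(2,0).repeat(2,1))
"
```

```text
(array([ -75.4, -179.7,   81.7,    1.8]), array([242.5, 201.5, 392.5, 199. ]))
145 0.016767502
170 -0.008172989
195 -0.00017762184
215 -0.00010550022
obj 0.01538461538461533 0.007692307692307665
mailer -1.2080844285145371 1.8671445639187567
```

View pics/end.png

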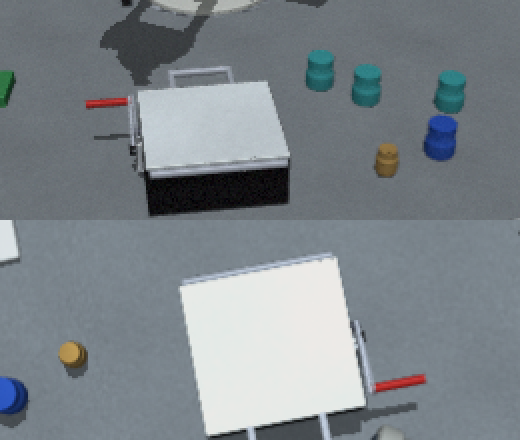

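The end picture shows the lid flush on the box, the pin back at its shut position, and the objective in place. I'll recheck the mailer in the scene view, since the arm partly hides it from the top, and then hand in.

```bash
python3 -c "
from h import *
s,e=capture('scene');f=lambda p:cv2.moments(((p[180:210,185:215,1].astype(int)>p[180:210,185:215,2]+40)).astype(np.uint8))
A,B=f(cv2.imread('pics/scene0.png')),f(s);d=A['m10']/A['m00']-B['m10']/B['m00'],A['m01']/A['m00']-B['m01']/B['m00'];print(d,A['m00'],B['m00'])
if max(map(abs,d))<.5: print(hand_in())
"
```

```text
(-0.02719817294716087, 0.07713069656389493) 171.0 169.0
the job is handed in; nothing more can be done
None
```

The job is handed in: the lid was raised until the stay locked, the amber jar was stood in the chamber, the stay was broken at its knee and the lid was lowered shut; the objective and mailer show no movement in the images (about 30 s on the clock).

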